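# Make up a stitching kit and an edge-finishing kit for the leather bench

### The job

Make up two kits in the grey trays: to the tray that already holds a hexagonal wax cake (edge finishing) add two more wax cakes, so that the three lie in a tight triangle with their flat sides against one another, and stand the dark bottle beside them. In the empty tray (stitching) lay the remaining wax cake flat and stand the thread spool upright. Do not disturb the brass weight or the glue pot.

Things in the scene. Friction and masses are not known exactly. Their poses are not given: they have to be found in the camera images.
- edge_tray: the edge-finishing kit's tray, the one that already holds a wax cake: a shallow grey sheet-steel tray that cannot shift: inner floor 122 mm along its x by 156 mm along its y, walls 4 mm thick, their tops 17 mm above the bench; the felt-covered floor inside is 6 mm above the bench. Origin: centre of its underside, z up, small yaw. The cake in it lies towards the -y end, so the +y end is free for the bottle
- stitch_tray: the stitching kit's tray, empty at the start: a shallow grey sheet-steel tray that cannot shift: inner floor 122 mm along its x by 156 mm along its y, walls 4 mm thick, their tops 17 mm above the bench; the felt-covered floor inside is 6 mm above the bench. Origin: centre of its underside, z up, small yaw
- wax_0_mid (a point): the wax cake that already lies in the edge-finishing tray and stays there (it may be nudged): a loose hexagonal cake of pale yellow beeswax, 42 mm across flats, 48.5 mm across corners, 26 mm thick, 45 g, lying flat. The point is its centre, 13 mm above its underside; z up; its six flat sides face along its x axis and every 60 degrees from it
- wax_1_mid (a point): one of three alike wax cakes on the bench, any of which serves for either kit: a loose hexagonal cake of pale yellow beeswax, 42 mm across flats, 48.5 mm across corners, 26 mm thick, 45 g, lying flat. The point is its centre, 13 mm above its underside; z up; its six flat sides face along its x axis and every 60 degrees from it
- wax_2_mid (a point): one of three alike wax cakes on the bench, any of which serves for either kit: a loose hexagonal cake of pale yellow beeswax, 42 mm across flats, 48.5 mm across corners, 26 mm thick, 45 g, lying flat. The point is its centre, 13 mm above its underside; z up; its six flat sides face along its x axis and every 60 degrees from it
- wax_3_mid (a point): one of three alike wax cakes on the bench, any of which serves for either kit: a loose hexagonal cake of pale yellow beeswax, 42 mm across flats, 48.5 mm across corners, 26 mm thick, 45 g, lying flat. The point is its centre, 13 mm above its underside; z up; its six flat sides face along its x axis and every 60 degrees from it
- spool_mid (a point): a loose spool of rust-orange thread with pale end flanges, standing upright: flanges 44 mm in diameter and 7 mm thick, waist 26 mm, 56 mm high, 50 g. The point is its centre, 28 mm above its underside; z up
- dye_bottle_mid (a point): a loose dark brown bottle with a black screw cap, standing upright: body 44 mm in diameter up to about 75 mm, then a shoulder and the cap (24 mm), 105 mm high in all, 90 g. The point is its centre, 52.5 mm above its underside; z up
- brass_weight: bystander: a brass pattern weight with a knob, 48 mm in diameter, 62 mm high, at the far left of the bench; origin at the centre of its underside
- glue_pot: bystander: an open white glue pot, 83 mm in diameter, 82 mm high, at the far edge of the bench; origin at the centre of its underside
There are look-alikes about, which are no part of the job. Several things look just like the part that bears dye_bottle_mid: the one meant starts farthest from the robot's base. Leave any blue look-alike of the part that bears wax_1_mid alone.

How it is judged:
At the end, for the whole second after the job is handed in: Edge tray holds, inside its walls, the first cake, two more cakes and the upright bottle; these cakes lie flat, centres under 46 mm apart (42 touching), sides parallel within 0.17 rad. Stitching tray holds the third cake, flat, and the upright spool (tilt under 0.12 rad). All at rest and released (z of spool_mid in the frame of stitch_tray between 0.031 and 0.038 m and x of spool_mid in the frame of stitch_tray between -0.052 and 0.052 m and y of spool_mid in the frame of stitch_tray between -0.069 and 0.069 m and angle between each of spool_mid, dye_bottle_mid, wax_0_mid's own z axis and vertical below 0.12 rad and z of dye_bottle_mid in the frame of edge_tray between 0.0555 and 0.0625 m and x of dye_bottle_mid in the frame of edge_tray between -0.052 and 0.052 m and y of dye_bottle_mid in the frame of edge_tray between -0.069 and 0.069 m and z of wax_0_mid in the frame of edge_tray between 0.016 and 0.023 m and x of wax_0_mid in the frame of edge_tray between -0.052 and 0.052 m and y of wax_0_mid in the frame of edge_tray between -0.069 and 0.069 m and (((z of wax_1_mid in the frame of stitch_tray between 0.016 and 0.023 m and x of wax_1_mid in the frame of stitch_tray between -0.052 and 0.052 m and y of wax_1_mid in the frame of stitch_tray between -0.069 and 0.069 m and angle between wax_1_mid's own z axis and vertical below 0.12 rad) and (z of wax_2_mid in the frame of edge_tray between 0.016 and 0.023 m and x of wax_2_mid in the frame of edge_tray between -0.052 and 0.052 m and y of wax_2_mid in the frame of edge_tray between -0.069 and 0.069 m and angle between wax_2_mid's own z axis and vertical below 0.12 rad) and (z of wax_3_mid in the frame of edge_tray between 0.016 and 0.023 m and x of wax_3_mid in the frame of edge_tray between -0.052 and 0.052 m and y of wax_3_mid in the frame of edge_tray between -0.069 and 0.069 m and angle between wax_3_mid's own z axis and vertical below 0.12 rad) and horizontal distance between wax_0_mid and wax_2_mid below 0.046 m and (angle between the x axis of wax_0_mid and the x axis of wax_2_mid, either way round below 0.17 rad or angle between the x axis of wax_0_mid and the x axis of wax_2_mid, either way round between 0.8772 and 1.2172 rad) and horizontal distance between each of wax_0_mid, wax_2_mid and wax_3_mid below 0.046 m and (angle between the x axis of wax_0_mid and the x axis of wax_3_mid, either way round below 0.17 rad or angle between the x axis of wax_0_mid and the x axis of wax_3_mid, either way round between 0.8772 and 1.2172 rad) and (angle between the x axis of wax_2_mid and the x axis of wax_3_mid, either way round below 0.17 rad or angle between the x axis of wax_2_mid and the x axis of wax_3_mid, either way round between 0.8772 and 1.2172 rad)) or ((z of wax_2_mid in the frame of stitch_tray between 0.016 and 0.023 m and x of wax_2_mid in the frame of stitch_tray between -0.052 and 0.052 m and y of wax_2_mid in the frame of stitch_tray between -0.069 and 0.069 m and angle between wax_2_mid's own z axis and vertical below 0.12 rad) and (z of wax_1_mid in the frame of edge_tray between 0.016 and 0.023 m and x of wax_1_mid in the frame of edge_tray between -0.052 and 0.052 m and y of wax_1_mid in the frame of edge_tray between -0.069 and 0.069 m and angle between wax_1_mid's own z axis and vertical below 0.12 rad) and (z of wax_3_mid in the frame of edge_tray between 0.016 and 0.023 m and x of wax_3_mid in the frame of edge_tray between -0.052 and 0.052 m and y of wax_3_mid in the frame of edge_tray between -0.069 and 0.069 m and angle between wax_3_mid's own z axis and vertical below 0.12 rad) and horizontal distance between wax_0_mid and wax_1_mid below 0.046 m and (angle between the x axis of wax_0_mid and the x axis of wax_1_mid, either way round below 0.17 rad or angle between the x axis of wax_0_mid and the x axis of wax_1_mid, either way round between 0.8772 and 1.2172 rad) and horizontal distance between each of wax_0_mid, wax_1_mid and wax_3_mid below 0.046 m and (angle between the x axis of wax_0_mid and the x axis of wax_3_mid, either way round below 0.17 rad or angle between the x axis of wax_0_mid and the x axis of wax_3_mid, either way round between 0.8772 and 1.2172 rad) and (angle between the x axis of wax_1_mid and the x axis of wax_3_mid, either way round below 0.17 rad or angle between the x axis of wax_1_mid and the x axis of wax_3_mid, either way round between 0.8772 and 1.2172 rad)) or ((z of wax_3_mid in the frame of stitch_tray between 0.016 and 0.023 m and x of wax_3_mid in the frame of stitch_tray between -0.052 and 0.052 m and y of wax_3_mid in the frame of stitch_tray between -0.069 and 0.069 m and angle between wax_3_mid's own z axis and vertical below 0.12 rad) and (z of wax_1_mid in the frame of edge_tray between 0.016 and 0.023 m and x of wax_1_mid in the frame of edge_tray between -0.052 and 0.052 m and y of wax_1_mid in the frame of edge_tray between -0.069 and 0.069 m and angle between wax_1_mid's own z axis and vertical below 0.12 rad) and (z of wax_2_mid in the frame of edge_tray between 0.016 and 0.023 m and x of wax_2_mid in the frame of edge_tray between -0.052 and 0.052 m and y of wax_2_mid in the frame of edge_tray between -0.069 and 0.069 m and angle between wax_2_mid's own z axis and vertical below 0.12 rad) and horizontal distance between wax_0_mid and wax_1_mid below 0.046 m and (angle between the x axis of wax_0_mid and the x axis of wax_1_mid, either way round below 0.17 rad or angle between the x axis of wax_0_mid and the x axis of wax_1_mid, either way round between 0.8772 and 1.2172 rad) and horizontal distance between each of wax_0_mid, wax_1_mid and wax_2_mid below 0.046 m and (angle between the x axis of wax_0_mid and the x axis of wax_2_mid, either way round below 0.17 rad or angle between the x axis of wax_0_mid and the x axis of wax_2_mid, either way round between 0.8772 and 1.2172 rad) and (angle between the x axis of wax_1_mid and the x axis of wax_2_mid, either way round below 0.17 rad or angle between the x axis of wax_1_mid and the x axis of wax_2_mid, either way round between 0.8772 and 1.2172 rad))) and linear speed of each of wax_0, wax_1, wax_2, wax_3, spool, dye_bottle below 0.02 m/s).
It fails at once if the brass weight is pushed away (distance of brass_weight from where it was at the start of the episode above 0.025 m).
It fails at once if the glue pot is pushed away (distance of glue_pot from where it was at the start of the episode above 0.025 m).
It also fails if it takes over 118 s, if anything falls off the work surface, if the arm or the gripper's body presses on something with over 40 N, if the wrist force passes 120 N, or if a joint passes its speed limit or range.

### The arm

A 6-joint arm with a two-finger parallel gripper is mounted at the origin on a cart in front of the work surface, level with it; the furniture and walls round the work are solid. World frame = base frame: x ahead of the robot, y to its left, z up, the work surface at z = 0. Lengths are in m, angles in rad, forces in N, time in s.
With the tool pointing down it reaches from about 0.3 to 0.775 m from the base axis. Payload 14.6 kg.
Tool frame: the origin (TCP) lies at the very end of the fingers, on their centre line; the grasp point (between the pads) lies 19 mm behind it; z points along the fingers, y is the line along which they close (so a half turn about z gives the same grasp; the last joint's range is limited). The gripper opens to 85 mm and grips with 20 to 120 N. Pads are 22 mm wide; open, the fingers measure 114 mm over their backs; the gripper's body (76 mm by 85 mm) begins 54 mm behind the grasp point. The pads swing forward as they close: fully open they stand 13 mm farther back than shut.
Start: joints at [-1.222, 0.3, 1.521, -0, 1.321, -0.067], TCP at [0.222, -0.503, 0.231] pointing down, gripper open.
Joint ranges: [-3.03, 3.03], [-0.79, 2.21], [0.23, 2.52], [-1.04, 4.18], [0, 3.07], [-2.55, 2.55]. Speed limits (rad/s): [2.22, 2.22, 2.57, 3.14, 3.14, 3.14].

### API

Orientations are given as [roll, pitch, yaw] about the fixed x, y, z axes, in that order (R = Rz(yaw) Ry(pitch) Rx(roll)).
In Python, from bench import status, vision, order gives the robot as it stands. The module is installed in compiled form; this text tells all that it offers.
- The arm moves only by the tool carry_out, never from a script. Its argument "series" is a list of rows, each a list of 7 numbers: the turn, a rotation vector about the tool's x, y, z scaled (see below), then the shift along the tool's x, y, z scaled (see below), then the opening, from 0 (shut) to 1 (fully open). In form: [[wx, wy, wz, x, y, z, fingers], ...]. A call has 1 to 8 rows; each row shifts and turns the commanded pose from where the row before left it, along the tool's axes as they then stand; what a row does not reach is not made up. The controller multiplies each number of a shift by 0.4 m and each number of a turn by pi/2 rad. A row lasts 1/10 s, in which the tool goes at most 50 mm and 8.59 degrees, less where a joint would pass 70% of its speed; a pose out of reach is approached as far as the arm can. A call with a number of a shift or a turn outside -1 to 1 is refused whole. A call with a gripper value outside its range is refused whole. The fingers move at their own pace and stop on an object; "newtons" is the grip in N (left out, the last holds). Time passes only in rows, so rows that do not move let the fingers close. It gives the time, the measured TCP pose, the force, the opening and the grip force at its end, in the units of the state.
- status.get_obs(): the state, without advancing time (a new reading comes with each control period).
- vision.capture(name): name is "scene" or "side" or "wrist"; returns the picture (480x640x3 uint8, blue, green, red); there is no depth.
- vision.get_calibration(name): a dict with "mtx" (3x3 intrinsics, pixels), "D" ([k1, k2, p1, p2, k3] as OpenCV has them; the pictures are not rectified), "rvec" (rotation vector, rad) and "tvec" (3), from world to camera coordinates, as OpenCV has them. Camera axes: x right, y down, z forward; pixel columns grow to the right and rows downward; lengths in m; the calibration is good to about 2 mm. A picture is of the moment at which its call begins: read the wrist's pose just before it. get_calibration takes no time and is no camera call; for the wrist camera it gives the pose at the moment of the call.
- order.job_done(): hands the job in; it is judged then, once.
The state is a dict: "t": time; "joint_pos": joint angles; "joint_velocities": joint speeds; "joint_efforts": joint torques, N m; "tool_pos": TCP position; "eef_rot": TCP orientation; "wrist_force": force on the tool from outside, world axes, zero at the start; "wrist_torque": the same for the moment, N m; "gripper_width": opening from 0.0 (shut) to 1.0 (fully open); "gripper_force": force on a finger pad.
Only numpy, scipy, OpenCV 4.12 (cv2) and the standard library are available. Lean on these libraries where they do the work, as an engineer would, in place of code of your own. Each camera call takes 0.05 s, during which the arm holds its last target. There are 200 camera calls.

## Working session

There is one attempt and no reset: what is moved stays moved. The work goes in short steps, Python scripts to look and compute and a tool call to move; the robot and the scene stay as the last step left them, time stands still between calls to the robot, and variables do not carry over. Pictures are saved under pics/ and viewed, at most 14 in all, crops included, and the job is handed in when it is done.

Besides the shell and the picture viewer there is one more tool, called by a JSON object that holds its "op" and its "data", one argument or row to a line. carry_out: Moves the arm, as the interface text tells. Its arguments: {"type":"object","properties":{"series":{"type":"array","items":{"type":"array","items":{"type":"number","minimum":-1,"maximum":1}}},"newtons":{"type":"number"}},"required":["series"]}

```bash
mkdir -p pics; cat > h.py <<'E'
import cv2, numpy as np
from bench import status, vision, order
def snap(n,f):
    c=vision.get_calibration(n); im=vision.capture(n); cv2.imwrite('pics/'+f,im); np.save('pics/'+f+'.npy',np.r_[np.ravel(c['mtx']),np.ravel(c['D']),np.ravel(c['rvec']),np.ravel(c['tvec'])]); return im
def ray(f,pts,z):
    v=np.load('pics/'+f+'.npy'); K=v[:9].reshape(3,3); D=v[9:14]; R=cv2.Rodrigues(v[14:17])[0]; t=v[17:20]
    u=cv2.undistortPoints(np.array(pts,float).reshape(-1,1,2),K,D)[:,0]
    d=np.c_[u,np.ones(len(u))]@R; o=-R.T@t
    return o+d*((np.broadcast_to(z,len(u))-o[2])/d[:,2])[:,None]
def proj(f,P):
    v=np.load('pics/'+f+'.npy'); return cv2.projectPoints(np.array(P,float),v[14:17],v[17:20],v[:9].reshape(3,3),v[9:14])[0][:,0]
E
python3 - <<'E'
from h import *
a=snap('scene','s0.png');b=snap('side','d0.png');snap('wrist','w0.png')
s=status.get_obs()
for k in s: print(k,np.round(s[k],3))
E
```

```text
t 0.15
joint_pos [-1.222  0.3    1.521  0.     1.321 -0.067]
joint_velocities [-0.    -0.003 -0.002  0.001 -0.001 -0.001]
joint_efforts [-1.0000e-03 -5.4367e+01 -3.6189e+01 -0.0000e+00  3.0000e-03 -0.0000e+00]
tool_pos [ 0.222 -0.503  0.231]
eef_rot [-3.141 -0.     0.416]
wrist_force [-0.423 -1.206 -0.325]
wrist_torque [ 0.025  0.005 -0.007]
gripper_force 0.0
gripper_width 1.001
```

View pics/s0.png

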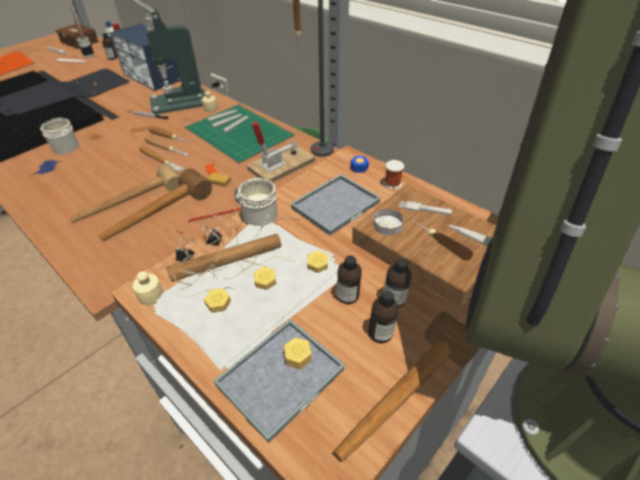

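View pics/d0.png

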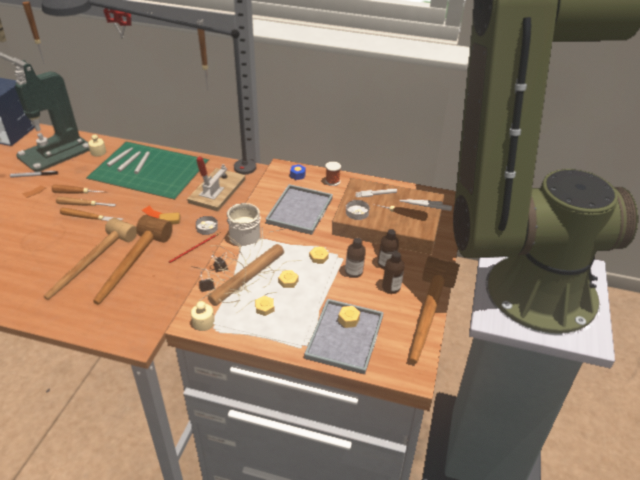

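The scene picture shows:
- bench cakes at (217,299), (264,276) and (317,260), with the tray cake at (297,352)
- edge tray at about (280,378) and stitching tray at (337,204)
- spool at (394,172)
- a blue look-alike at (360,164)
- three bottles at (348,280), (397,282) and (384,315)

The side picture agrees: bottles at (355,258), (388,250) and (394,273).

```bash
python3 - <<'E'
from h import *
a=cv2.imread('pics/s0.png')
cv2.imwrite('pics/c1.png',cv2.resize(a[235:435,150:416],None,fx=3,fy=3,interpolation=cv2.INTER_CUBIC))
P=dict(cakes=([(217,297),(264,274),(318,258),(297,349)],[.026,.026,.026,.032]),caps=([(350,261),(400,264),(387,295)],[.105]*3),spool=([(395,165)],[.056]),
etray=([(287,324),(341,367),(267,434),(216,379)],[.017]*4),stray=([(338,178),(379,202),(336,231),(291,203)],[.017]*4),pot=([(257,189)],[.082]),brass=([(146,276)],[.062]),blue=([(360,160)],[.026]))
for k,(p,z) in P.items(): print(k,np.round(ray('s0.png',p,z),3).tolist())
P=dict(cakes=([(264,303),(289,276),(319,252),(348,314)],[.026,.026,.026,.032]),caps=([(356,243),(390,236),(396,258)],[.105]*3),spool=([(333,168)],[.056]))
for k,(p,z) in P.items(): print('side',k,np.round(ray('d0.png',p,z),3).tolist())
E
```

```text
cakes [[0.594, 0.244, 0.026], [0.573, 0.149, 0.026], [0.525, 0.049, 0.026], [0.408, 0.224, 0.032]]
caps [[0.427, 0.072, 0.105], [0.361, 0.021, 0.105], [0.337, 0.089, 0.105]]
spool [[0.578, -0.275, 0.056]]
etray [[0.463, 0.195, 0.017], [0.34, 0.194, 0.017], [0.348, 0.346, 0.017], [0.471, 0.343, 0.017]]
stray [[0.679, -0.188, 0.017], [0.548, -0.18, 0.017], [0.557, -0.041, 0.017], [0.696, -0.043, 0.017]]
pot [[0.724, 0.026, 0.082]]
brass [[0.701, 0.314, 0.062]]
blue [[0.68, -0.273, 0.026]]
side cakes [[0.597, 0.245, 0.026], [0.57, 0.148, 0.026], [0.526, 0.048, 0.026], [0.41, 0.227, 0.032]]
side caps [[0.432, 0.077, 0.105], [0.362, 0.03, 0.105], [0.335, 0.1, 0.105]]
side spool [[0.576, -0.266, 0.056]]
```

View pics/c1.png

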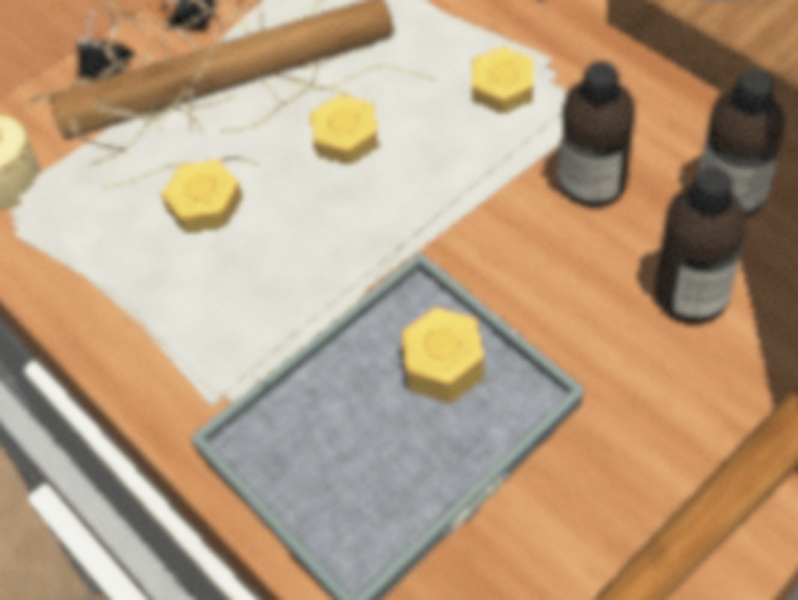

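View pics/w0.png

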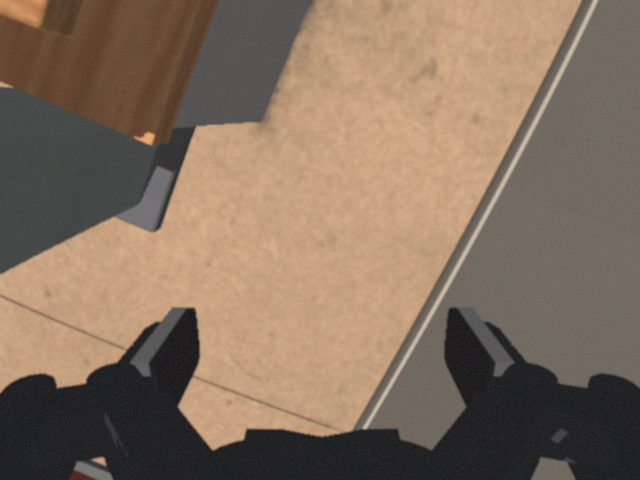

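The choices:
- **Bottle:** the candidates are at (348,280), (397,282) and (384,315). The one at (348,280), world (0.43,0.075), lies farthest from the base at r = 0.437, against 0.36 and 0.35. The crop shows it standing clear.
- **Cakes:** the yellow ones only. The blue one at (360,164) is left alone.

Next I work out the wrist camera's offset and the move to a close look.

```bash
cat >> h.py <<'E'
from scipy.spatial.transform import Rotation as Ro
def to(x,y,z,yaw):
    "total numbers to command for a move to x,y,z,yaw (tool down)"
    s=status.get_obs(); R=Ro.from_euler('xyz',s['eef_rot'])
    T=Ro.from_euler('xyz',[np.pi,0,yaw])
    w=(R.inv()*T).as_rotvec(); d=R.inv().apply(np.array([x,y,z])-s['tool_pos'])
    print('turn/(pi/2)',np.round(w/(np.pi/2),4),'rows',np.ceil(np.linalg.norm(w)/.1499),'| shift/.4 BEFORE turn',np.round(d/.4,4),'AFTER turn',np.round(T.inv().apply(np.array([x,y,z])-s['tool_pos'])/.4,4),'mm',round(np.linalg.norm(d)*1e3))
E
python3 - <<'E'
from h import *
v=np.load('pics/w0.png.npy'); R=cv2.Rodrigues(v[14:17])[0]; o=-R.T@v[17:20]
s=status.get_obs(); T=Ro.from_euler('xyz',s['eef_rot'])
print('cam in tool',T.inv().apply(o-s['tool_pos']),'axes in tool',np.round(T.inv().apply(R),3), v[:9])
to(.40,.17,.30,0)
E
```

```text
cam in tool [ 0.07102306 -0.00033422 -0.1425137 ] axes in tool [[ 0.     1.    -0.002]
 [-0.961 -0.    -0.277]
 [-0.277  0.002  0.961]] [422.22206818   0.         321.60900594   0.         422.22206818
 238.75781617   0.           0.           1.        ]
turn/(pi/2) [-6.000e-04  1.000e-04  2.647e-01] rows 3.0 | shift/.4 BEFORE turn [ 1.0864 -1.3595 -0.1716] AFTER turn [ 0.4447 -1.6824 -0.1729] mm 699
```

{"op": "carry_out", "data": {
  "series": [
    [0,0,0.0883,0,0,-0.04,1],
    [0,0,0.0883,0,0,-0.04,1],
    [0,0,0.0883,0,0,-0.04,1],
    [0,0,0,0.044,-0.1166,0,1],
    [0,0,0,0.044,-0.1166,0,1],
    [0,0,0,0.044,-0.1166,0,1],
    [0,0,0,0.044,-0.1166,0,1],
    [0,0,0,0.044,-0.1166,0,1]
  ]
}}

```text
t: 0.95
tool_pos: [0.3103, -0.268, 0.2792]
eef_rot: [-3.142, -0.0, -0.001]
wrist_force: [1.4, -0.1, 0.1]
gripper_width: 1.001
gripper_force: 0.0
```

{"op": "carry_out", "data": {
  "series": [
    [0,0,0,0.044,-0.1166,0,1],
    [0,0,0,0.044,-0.1166,0,1],
    [0,0,0,0.044,-0.1166,0,1],
    [0,0,0,0.044,-0.1166,0,1],
    [0,0,0,0.044,-0.1166,0,1],
    [0,0,0,0.044,-0.1166,0,1],
    [0,0,0,0.044,-0.1166,0,1],
    [0,0,0,0.044,-0.1166,0,1]
  ]
}}

```text
t: 1.75
tool_pos: [0.4513, 0.1054, 0.2793]
eef_rot: [3.142, -0.0, -0.0]
wrist_force: [1.3, -0.8, 0.5]
gripper_width: 1.003
gripper_force: 0.0
```

{"op": "carry_out", "data": {
  "series": [
    [0,0,0,0.044,-0.1166,0,1],
    [0,0,0,0,0,0,1],
    [0,0,0,0,0,0,1]
  ]
}}

```text
t: 2.05
tool_pos: [0.4686, 0.1504, 0.2786]
eef_rot: [3.141, 0.001, 0.002]
wrist_force: [-0.0, 0.1, -0.2]
gripper_width: 1.003
gripper_force: 0.0
```

```bash
python3 - <<'E'
from h import *
a=snap('wrist','w1.png')
cv2.imwrite('pics/w1b.png',cv2.resize(a,(800,600),interpolation=cv2.INTER_CUBIC))
E
```

```text
(no output)
```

View pics/w1b.png

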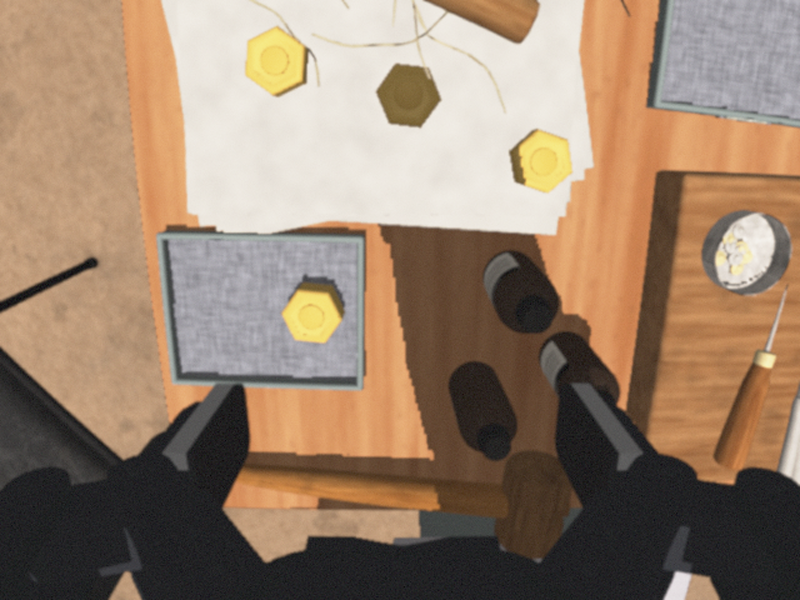

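The wrist view, taken from above and enlarged to 800×600, shows:
- bench cakes at (275,61), (409,95, in shade) and (542,160)
- tray cake at (312,313)
- edge tray corners at (159,233), (365,231), (362,388) and (175,382)
- the far bottle with its cap at (533,312)

I'll fit the hexagons by silhouette.

```bash
cat >> h.py <<'E'
from scipy.optimize import minimize, least_squares
def hexfit(f,x,y,zb):
    im=cv2.imread('pics/'+f); h=cv2.cvtColor(im,cv2.COLOR_BGR2HSV)
    m=cv2.inRange(h,(18,100,40),(34,255,255))
    c=proj(f,[[x,y,zb+.013]])[0]; n,l,st,ce=cv2.connectedComponentsWithStats(m)
    i=1+min(range(n-1),key=lambda k:np.hypot(*(ce[k+1]-c))+(1e4 if st[k+1,4]<150 else 0))
    M=cv2.resize((l==i).astype(np.uint8)*255,None,fx=4,fy=4,interpolation=cv2.INTER_LINEAR)>127
    def sil(p):
        a=p[2]+np.pi/6+np.arange(6)*np.pi/3
        q=np.r_[[[p[0]+.02425*np.cos(t),p[1]+.02425*np.sin(t),z] for z in(zb,zb+.026) for t in a]]
        u=proj(f,q)*4+1.5; g=np.zeros(M.shape,np.uint8)
        cv2.fillConvexPoly(g,cv2.convexHull(np.round(u*16).astype(np.int32)),1,shift=4); return g>0
    L=lambda p:(sil(p*[1,1,10])^M).sum()
    best=min((minimize(L,[x0,y0,t/10],method='Nelder-Mead',options=dict(initial_simplex=[[x0,y0,t/10],[x0+.006,y0,t/10],[x0,y0+.006,t/10],[x0,y0,t/10+.02]],xatol=1e-5)) for x0,y0 in[(x,y)] for t in(-.35,0,.35)),key=lambda r:r.fun)
    p=best.x*[1,1,10]; th=(p[2]+np.pi/6)%(np.pi/3)-np.pi/6
    print('hex',np.round(p[:2],4),'yaw',round(th,3),'err',round(best.fun/M.sum(),3)); return p[0],p[1],th
def trayfit(f,px,g,h=(.065,.082),z=.017):
    def r(p):
        c,s=np.cos(p[2]),np.sin(p[2]); q=[[p[0]+a*h[0]*c-b*h[1]*s,p[1]+a*h[0]*s+b*h[1]*c,z] for a,b in[(1,1),(1,-1),(-1,-1),(-1,1)]]
        return (proj(f,q)-px).ravel()
    o=least_squares(r,[*g,0],x_scale=[.01,.01,.1]); print('tray',np.round(o.x,4),'res',np.round(o.fun,1)); return o.x
E
python3 - <<'E'
from h import *
f='w1.png'
for c in [(.595,.245,0),(.572,.148,0),(.525,.049,0),(.409,.225,.006)]: hexfit(f,*c)
t=trayfit(f,np.array([(159,233),(365,231),(362,388),(175,382)])*.8,(.405,.27))
print('cap',ray(f,[(533*.8,312*.8)],.105))
E
```

```text
hex [0.6007 0.2408] yaw 0.398 err 0.153
hex [0.5758 0.1461] yaw -0.236 err 0.203
hex [0.5298 0.0457] yaw -0.278 err 0.176
hex [0.4123 0.2215] yaw -0.117 err 0.087
tray [ 0.4114  0.2621 -0.0154] res [-1.5 -1.5 -0.2  1.8  2.5 -0.6 -0.8  0.5]
cap [[0.43948023 0.06756887 0.105     ]]
```

```bash
python3 - <<'E'
from h import *
im=cv2.imread('pics/w1.png'); h=cv2.cvtColor(im,cv2.COLOR_BGR2HSV); m=cv2.inRange(h,(18,100,40),(34,255,255))
out=[]
for c in [(.6007,.2408,0,.398),(.5758,.1461,0,-.236),(.5298,.0457,0,-.278),(.4123,.2215,.006,-.117)]:
    q=[[c[0]+.02425*np.cos(t),c[1]+.02425*np.sin(t),c[2]+z] for z in(0,.026) for t in c[3]+np.pi/6+np.arange(6)*np.pi/3]
    u=proj('w1.png',q); o=u.mean(0).astype(int)-40
    cr=cv2.resize(im[max(o[1],0):o[1]+80,o[0]:o[0]+80],(300,300),interpolation=cv2.INTER_CUBIC) if o[1]>=0 else cv2.resize(im[0:80,o[0]:o[0]+80],(300,300))
    k=cv2.resize(m[max(o[1],0):max(o[1],0)+80,o[0]:o[0]+80],(300,300)); o[1]=max(o[1],0)
    cr[cv2.morphologyEx(k,cv2.MORPH_GRADIENT,np.ones((2,2)))>0]=(255,0,0)
    for j in(0,6): cv2.polylines(cr,[((u[j:j+6]-o+.5)*3.75).astype(np.int32)],True,(0,0,255) if j else (0,160,0),1)
    out.append(cr)
cv2.imwrite('pics/m1.png',np.vstack([np.hstack(out[:2]),np.hstack(out[2:])]))
E
```

```text
(no output)
```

View pics/m1.png

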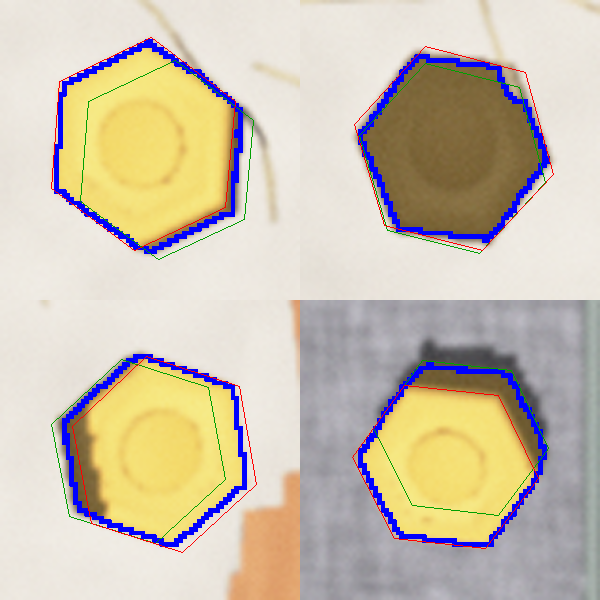

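The fits follow the cakes well: red is the top outline, blue the mask. Cake 0 is at (.412,.2215), yaw -0.117. The plan is slot A at 53° and slot B at 113° from cake 0. Next I hover over bench cake 1 at yaw -7.2°.

```bash
python3 - <<'E'
from h import *
print(status.get_obs()['joint_pos'])
to(.6007,.2408,.12,-.126)
E
```

```text
[ 2.34590422e-01  1.34780531e-01  1.61016198e+00 -1.56986650e-04
  1.39753934e+00  1.80520762e+00]
turn/(pi/2) [0.0003 0.0005 0.0803] rows 1.0 | shift/.4 BEFORE turn [ 0.3309 -0.2282  0.397 ] AFTER turn [ 0.2992 -0.2678  0.3973] mm 226
```

{"op": "carry_out", "data": {
  "series": [
    [0,0,0.08,0,0,0,1],
    [0,0,0,0.06,-0.0536,0.08,1],
    [0,0,0,0.06,-0.0536,0.08,1],
    [0,0,0,0.06,-0.0536,0.08,1],
    [0,0,0,0.06,-0.0536,0.08,1],
    [0,0,0,0.06,-0.0536,0.078,1],
    [0,0,0,0,0,0,1],
    [0,0,0,0,0,0,1]
  ]
}}

```text
t: 2.9
tool_pos: [0.6012, 0.2397, 0.1196]
eef_rot: [3.141, 0.001, -0.127]
wrist_force: [0.2, 0.3, 1.4]
gripper_width: 0.999
gripper_force: 0.0
```

```bash
python3 - <<'E'
from h import *
a=snap('wrist','w2.png')
print(status.get_obs()['tool_pos'],status.get_obs()['eef_rot'])
c=hexfit('w2.png',.6,.241,0)
hexfit('w2.png',.576,.146,0)
to(c[0],c[1],.002,c[2]-np.pi/6)
E
```

```text
[0.60148377 0.23982925 0.12141534] [-3.14111578e+00 -1.16289743e-03 -1.27309027e-01]
hex [0.5991 0.2417] yaw 0.422 err 0.186
hex [0.5759 0.147 ] yaw 0.034 err 0.224
turn/(pi/2) [-0.0003 -0.0007 -0.0166] rows 1.0 | shift/.4 BEFORE turn [-0.0069 -0.0037  0.2985] AFTER turn [-0.0064 -0.004   0.2985] mm 119
```

View pics/w2.png

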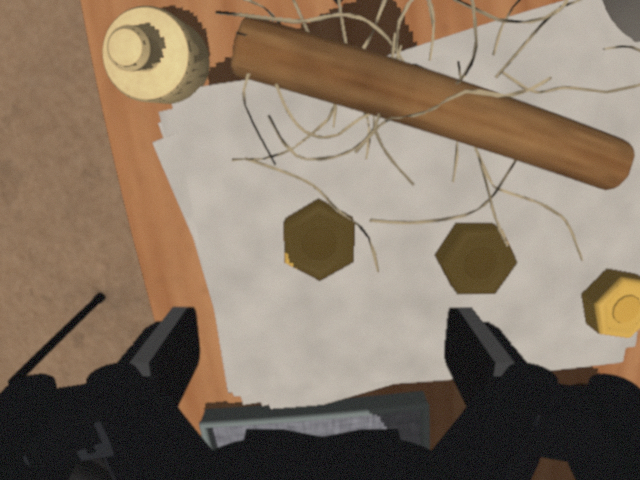

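```bash
python3 - <<'E'
s=open('h.py').read()
s=s.replace("(18,100,40),(34,255,255)","(16,90,25),(36,255,255)")
s=s.replace(".02425*np.cos(t),p[1]+.02425*np.sin(t),z] for z in(zb,zb+.026)","k*np.cos(t),p[1]+k*np.sin(t),z] for z,k in((zb,.0225),(zb+.002,.0237),(zb+.024,.0237),(zb+.026,.0225))")
open('h.py','w').write(s)
E
python3 - <<'E'
from h import *
for a in [('w2.png',.6,.241,0),('w2.png',.576,.146,0),('w1.png',.6,.241,0),('w1.png',.576,.146,0),('w1.png',.5298,.0457,0),('w1.png',.412,.2215,.006)]: hexfit(*a)
print(ray('w2.png',[(319.5,241),(476,260)],.026))
E
```

```text
hex [0.6004 0.2418] yaw 0.397 err 0.083
hex [0.5758 0.1468] yaw -0.001 err 0.117
hex [0.6013 0.2418] yaw 0.428 err 0.069
hex [0.5761 0.1467] yaw -0.114 err 0.119
hex [0.5306 0.0462] yaw -0.305 err 0.085
hex [0.4122 0.2214] yaw -0.103 err 0.024
[[0.60281921 0.24096002 0.026     ]
 [0.57909244 0.14940532 0.026     ]]
```

{"op": "carry_out", "data": {
  "series": [
    [0,0,0,-0.003,-0.004,0.1,1],
    [0,0,0,0,0,0.1,1],
    [0,0,0,0,0,0.098,1],
    [0,0,0,0,0,0,1],
    [0,0,0,0,0,0,0],
    [0,0,0,0,0,0,0],
    [0,0,0,0,0,0,0],
    [0,0,0,0,0,0,0]
  ],
  "newtons": 30
}}

```text
t: 3.75
tool_pos: [0.6015, 0.2431, 0.0037]
eef_rot: [-3.14, -0.003, -0.126]
wrist_force: [-2.4, -2.4, 10.0]
gripper_width: 0.483
gripper_force: 30.2
```

{"op": "carry_out", "data": {
  "series": [
    [0,0,0,0,0,0,0],
    [0,0,0,0,0,0,0],
    [0,0,0,0,0,0,0],
    [0,0,0,0,0,0,0]
  ]
}}

```text
t: 4.15
tool_pos: [0.6015, 0.2431, 0.0037]
eef_rot: [-3.14, -0.003, -0.126]
wrist_force: [-2.1, -1.9, 11.0]
gripper_width: 0.493
gripper_force: 30.2
```

{"op": "carry_out", "data": {
  "series": [
    [0,0,0,0,0,-0.1,0],
    [0,0,0,0,0,-0.1,0],
    [0,0,0,0,0,-0.1,0],
    [0,0,0,0,0,-0.06,0]
  ]
}}

```text
t: 4.55
tool_pos: [0.6011, 0.2431, 0.1499]
eef_rot: [-3.139, -0.005, -0.126]
wrist_force: [-0.2, 0.7, -0.2]
gripper_width: 0.485
gripper_force: 31.4
```

```bash
python3 - <<'E'
from h import *
to(.335,.20,.145,.413)
E
```

```text
turn/(pi/2) [-0.0006 -0.0034 -0.3431] rows 4.0 | shift/.4 BEFORE turn [-0.6466  0.1904  0.0086] AFTER turn [-0.6526 -0.1684  0.0122] mm 270
```

{"op": "carry_out", "data": {
  "series": [
    [0,0,-0.086,-0.1,0.03,0,0],
    [0,0,-0.086,-0.1,0.01,0,0],
    [0,0,-0.086,-0.1,-0.015,0,0],
    [0,0,-0.086,-0.1,-0.03,0,0],
    [0,0,0,-0.1,-0.04,0,0],
    [0,0,0,-0.1,-0.04,0,0],
    [0,0,0,0,0,0,0],
    [0,0,0,0,0,0,0]
  ]
}}

```text
t: 5.35
tool_pos: [0.351, 0.2297, 0.1462]
eef_rot: [-3.141, -0.003, 0.415]
wrist_force: [1.2, 0.1, -1.1]
gripper_width: 0.486
gripper_force: 31.4
```

```bash
python3 - <<'E'
from h import *
a=snap('wrist','w3.png')
s=status.get_obs();print(s['tool_pos'],s['eef_rot'])
c=hexfit('w3.png',.412,.2215,.006)
E
```

```text
[0.35163522 0.22964872 0.14601983] [-3.14144633e+00 -2.62621528e-03  4.14631298e-01]
hex [0.4119 0.2217] yaw -0.098 err 0.017
```

View pics/w3.png

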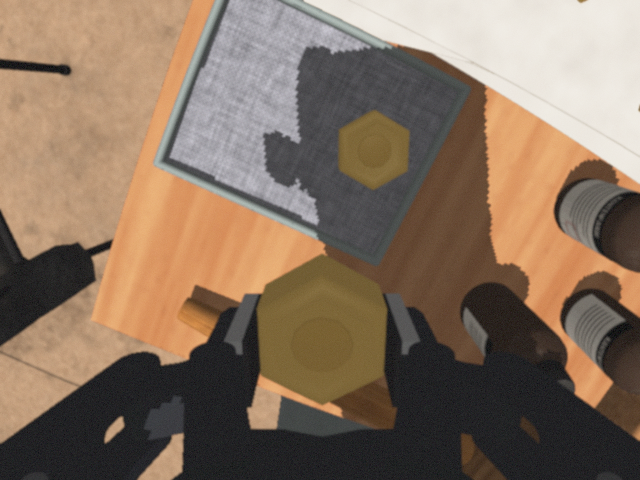

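```bash
python3 - <<'E'
from h import *
h=hexfit('w3.png',.3516,.2296,.1423)
s=status.get_obs(); x,y=s['tool_pos'][:2]; t=s['eef_rot'][2]
d=np.array(h[:2])-[x,y]; c,n=np.cos(t),np.sin(t)
off=np.array([c*d[0]+n*d[1],n*d[0]-c*d[1]]); print('cake in tool',off)
P=ray('w3.png',[(470,88),(378,263),(157,163)],.017); print(P, P[0]-P[1],P[2]-P[1])
th=-.10; c0=np.array([.4119,.2217])
A=c0+.044*np.array([np.cos(th+np.pi/3),np.sin(th+np.pi/3)])
yaw=th+2*np.pi/3+np.pi/2-np.pi; c,n=np.cos(yaw),np.sin(yaw)
g=A-[c*off[0]+n*off[1],n*off[0]-c*off[1]]; print('slot',A,'tcp',g,'yaw',yaw)
to(*g,.06,yaw)
E
```

```text
hex [0.3511 0.2296] yaw -0.099 err 0.034
cake in tool [-0.000459   -0.00016403]
[[0.4715303  0.18155871 0.017     ]
 [0.34453205 0.18459204 0.017     ]
 [0.34842075 0.34518115 0.017     ]] [ 0.12699824 -0.00303333  0.        ] [0.0038887  0.16058911 0.        ]
slot [0.43759426 0.25741842] tcp [0.43808011 0.25745755] yaw 0.4235987755982986
turn/(pi/2) [-0.0001 -0.0017 -0.0057] rows 1.0 | shift/.4 BEFORE turn [0.2252 0.0235 0.2156] AFTER turn [0.2256 0.0255 0.215 ] mm 125
```

{"op": "carry_out", "data": {
  "series": [
    [0,0,-0.006,0.075,0.0085,0.054,0],
    [0,0,0,0.075,0.0085,0.054,0],
    [0,0,0,0.0752,0.0085,0.054,0],
    [0,0,0,0,0,0.053,0],
    [0,0,0,0,0,0,0],
    [0,0,0,0,0,0,0]
  ]
}}

```text
t: 6.0
tool_pos: [0.4376, 0.2566, 0.0592]
eef_rot: [3.142, 0.0, 0.423]
wrist_force: [-0.6, 1.2, -0.3]
gripper_width: 0.487
gripper_force: 31.5
```

```bash
python3 - <<'E'
from h import *
to(.4381,.2575,.011,.4236)
E
```

```text
turn/(pi/2) [ 0.      0.0003 -0.0002] rows 1.0 | shift/.4 BEFORE turn [ 0.002  -0.0015  0.1204] AFTER turn [ 0.0019 -0.0015  0.1204] mm 48
```

{"op": "carry_out", "data": {
  "series": [
    [0,0,0,0.002,-0.0015,0.04,0],
    [0,0,0,0,0,0.04,0],
    [0,0,0,0,0,0.02,0],
    [0,0,0,0,0,0.018,0],
    [0,0,0,0,0,0,0]
  ]
}}

```text
t: 6.5
tool_pos: [0.4377, 0.2576, 0.0118]
eef_rot: [3.142, 0.0, 0.424]
wrist_force: [0.5, 0.2, 0.2]
gripper_width: 0.49
gripper_force: 31.5
```

{"op": "carry_out", "data": {
  "series": [
    [0,0,0,-0.0027,0.0015,0,0],
    [0,0,0,-0.0027,0.0016,0,0],
    [0,0,0,0,0,0,0],
    [0,0,0,0,0,0,0.62],
    [0,0,0,0,0,0,0.62],
    [0,0,0,0,0,0,0.62],
    [0,0,0,0,0,0,0.62]
  ]
}}

```text
t: 7.2
tool_pos: [0.4362, 0.2557, 0.0117]
eef_rot: [-3.142, 0.0, 0.424]
wrist_force: [-0.0, -0.2, 0.2]
gripper_width: 0.618
gripper_force: 0.0
```

{"op": "carry_out", "data": {
  "series": [
    [0,0,0,0,0,-0.05,0.62],
    [0,0,0,0,0,-0.1,0.62],
    [0,0,0,0,0,-0.1,1],
    [0,0,0,0,0,-0.1,1],
    [0,0,0,0,0,0,1],
    [0,0,0,0,0,0,1]
  ]
}}

```text
t: 7.8
tool_pos: [0.4364, 0.2557, 0.1521]
eef_rot: [-3.142, -0.001, 0.424]
wrist_force: [0.5, 0.4, -0.2]
gripper_width: 1.001
gripper_force: 0.0
```

```bash
python3 - <<'E'
from h import *
a=snap('wrist','w4.png')
s=status.get_obs();print(s['tool_pos'],s['eef_rot'])
cv2.imwrite('pics/w4c.png',a)
to(.5758,.1468,.13,1.335)
E
```

```text
[0.43591728 0.25549875 0.15107528] [-3.14158394e+00  6.80660425e-04  4.23770355e-01]
turn/(pi/2) [-2.000e-04  4.000e-04 -5.801e-01] rows 7.0 | shift/.4 BEFORE turn [0.2071 0.3915 0.0525] AFTER turn [-0.1825  0.4035  0.0527] mm 178
```

View pics/w4.png

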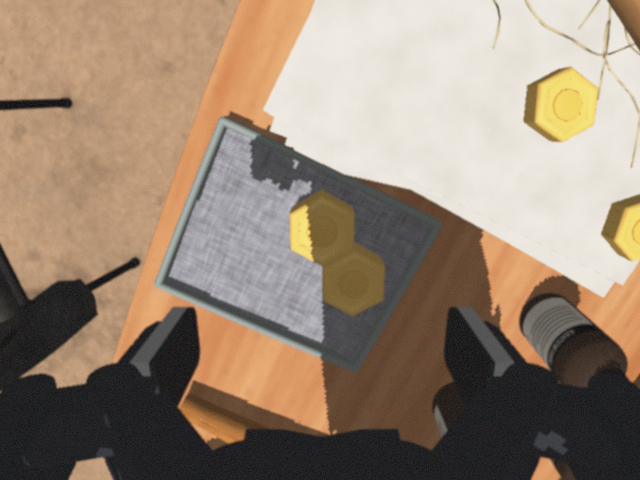

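The two cakes lie flat against each other, at (322,227) and (351,278). Bench cake 2 is at (567,105) and well lit.

```bash
python3 - <<'E'
from h import *
c=hexfit('w4.png',.576,.147,0)
hexfit('w1.png',.576,.147,0)
to(c[0],c[1],.12,c[2]+np.pi/6+np.pi/3)
E
```

```text
hex [0.5769 0.1455] yaw -0.146 err 0.087
hex [0.5759 0.1466] yaw -0.133 err 0.119
turn/(pi/2) [-2.000e-04  4.000e-04 -6.374e-01] rows 7.0 | shift/.4 BEFORE turn [0.2083 0.3957 0.0775] AFTER turn [-0.2209  0.3888  0.0777] mm 182
```

{"op": "carry_out", "data": {
  "series": [
    [0,0,0,0.052,0.099,0.019,1],
    [0,0,0,0.052,0.099,0.019,1],
    [0,0,0,0.052,0.099,0.019,1],
    [0,0,0,0.052,0.099,0.02,1],
    [0,0,-0.091,0,0,0,1],
    [0,0,-0.091,0,0,0,1],
    [0,0,-0.091,0,0,0,1],
    [0,0,-0.091,0,0,0,1]
  ]
}}

```text
t: 8.65
tool_pos: [0.5765, 0.1452, 0.1188]
eef_rot: [-3.139, 0.002, 1.001]
wrist_force: [0.1, 0.6, -0.7]
gripper_width: 0.999
gripper_force: 0.0
```

{"op": "carry_out", "data": {
  "series": [
    [0,0,-0.091,0,0,0,1],
    [0,0,-0.091,0,0,0,1],
    [0,0,-0.091,0,0,0,1],
    [0,0,0,0,0,0,1],
    [0,0,0,0,0,0,1]
  ]
}}

```text
t: 9.15
tool_pos: [0.5768, 0.1454, 0.1197]
eef_rot: [-3.14, 0.001, 1.42]
wrist_force: [-0.3, 0.0, 0.4]
gripper_width: 0.998
gripper_force: 0.0
```

```bash
python3 - <<'E'
from h import *
a=snap('wrist','w5.png')
s=status.get_obs();print(s['tool_pos'],s['eef_rot'])
c=hexfit('w5.png',.576,.146,0)
to(c[0],c[1],.005,c[2]+np.pi/2)
E
```

```text
[0.57690334 0.14537939 0.12000291] [-3.14028332e+00  4.56021484e-04  1.42029484e+00]
hex [0.5764 0.1455] yaw -0.119 err 0.08
turn/(pi/2) [-0.0008  0.0003 -0.0198] rows 1.0 | shift/.4 BEFORE turn [ 0.0003 -0.001   0.2875] AFTER turn [ 2.000e-04 -1.400e-03  2.875e-01] mm 115
```

View pics/w5.png

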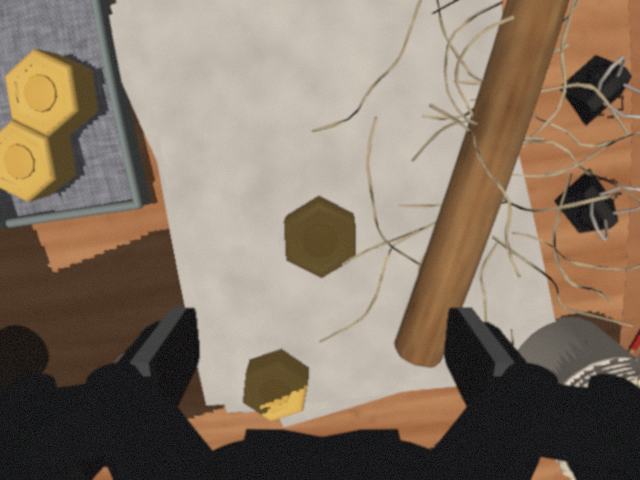

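The cake is at (319,236), with its flats along the fingers. The hammer handle is about 38 mm to its right, so I'll descend with the fingers only partly open.

{"op": "carry_out", "data": {
  "series": [
    [0,0,-0.008,0,-0.001,0,0.75],
    [0,0,0,0,0,0,0.75],
    [0,0,0,0,0,0.1,0.75],
    [0,0,0,0,0,0.1,0.75],
    [0,0,0,0,0,0.0875,0.75],
    [0,0,0,0,0,0,0.75],
    [0,0,0,0,0,0,0],
    [0,0,0,0,0,0,0]
  ]
}}

```text
t: 10.0
tool_pos: [0.5781, 0.1458, 0.0083]
eef_rot: [3.138, -0.001, 1.437]
wrist_force: [0.1, 0.5, -0.1]
gripper_width: 0.484
gripper_force: 31.5
```

{"op": "carry_out", "data": {
  "series": [
    [0,0,0,0,0,0,0],
    [0,0,0,0,0,0,0],
    [0,0,0,0,0,0,0],
    [0,0,0,0,0,-0.1,0],
    [0,0,0,0,0,-0.1,0],
    [0,0,0,0,0,-0.1,0],
    [0,0,0,0,0,-0.05,0],
    [0,0,0,0,0,0,0]
  ]
}}

```text
t: 10.8
tool_pos: [0.5782, 0.1458, 0.1503]
eef_rot: [3.135, -0.002, 1.437]
wrist_force: [0.3, -0.2, -0.6]
gripper_width: 0.481
gripper_force: 31.6
```

```bash
python3 - <<'E'
from h import *
th=-.10; c0=np.array([.4119,.2217]); 
to(.345,.20,.145,th+np.pi/3+np.pi/2)
E
```

```text
turn/(pi/2) [ 0.0046  0.001  -0.6882] rows 8.0 | shift/.4 BEFORE turn [ 0.0564 -0.5959  0.0095] AFTER turn [ 0.5523 -0.2305  0.0133] mm 239
```

```bash
python3 - <<'E'
from h import *
to(.495,.19,.148,2.518)
E
```

```text
turn/(pi/2) [ 0.0046  0.001  -0.6882] rows 8.0 | shift/.4 BEFORE turn [ 0.0817 -0.2209  0.0046] AFTER turn [ 0.2333 -0.0318  0.0058] mm 94
```

{"op": "carry_out", "data": {
  "series": [
    [0,0,0,0.041,-0.11,0,0],
    [0,0,0,0.041,-0.111,0,0],
    [0.005,0.001,-0.09,0,0,0,0],
    [0,0,-0.09,0,0,0,0],
    [0,0,-0.09,0,0,0,0],
    [0,0,-0.09,0,0,0,0],
    [0,0,-0.09,0,0,0,0],
    [0,0,-0.09,0,0,0,0]
  ]
}}

```text
t: 11.6
tool_pos: [0.4932, 0.1897, 0.1453]
eef_rot: [-3.136, -0.007, 2.291]
wrist_force: [0.6, -1.0, -0.5]
gripper_width: 0.482
gripper_force: 31.6
```

{"op": "carry_out", "data": {
  "series": [
    [0,0,-0.09,0,0,0,0],
    [0,0,-0.058,0,0,0,0],
    [0,0,0,0,0,0,0],
    [0,0,0,0,0,0,0]
  ]
}}

```text
t: 12.0
tool_pos: [0.4934, 0.1897, 0.1455]
eef_rot: [-3.138, -0.008, 2.515]
wrist_force: [0.2, -0.2, -0.5]
gripper_width: 0.489
gripper_force: 31.6
```

```bash
python3 - <<'E'
from h import *
a=snap('wrist','w6.png')
s=status.get_obs();print(s['tool_pos'],s['eef_rot'],s['joint_pos'][5])
x,y,z=s['tool_pos'];hexfit('w6.png',x,y,z-.0083)
E
```

```text
[0.4934077  0.18978529 0.14563827] [-3.13842289 -0.00767715  2.51496575] -0.6502172613870378
hex [0.494  0.1901] yaw -0.104 err 0.028
```

View pics/w6.png

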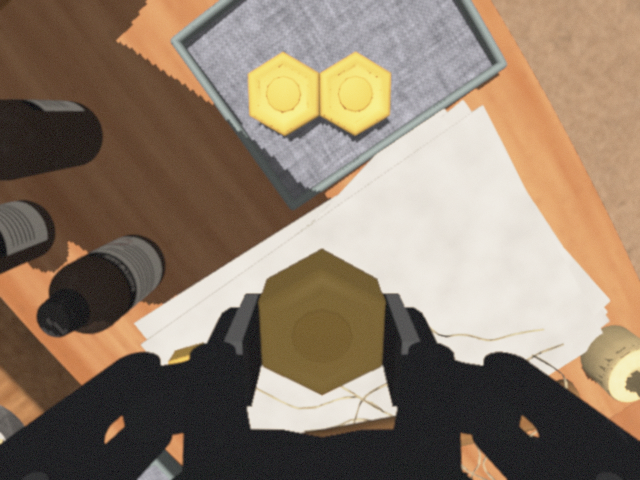

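```bash
python3 - <<'E'
from h import *
P=ray('w6.png',[(284,94),(355,94)],.0315)[:,:2]; print(P,np.linalg.norm(P[1]-P[0]))
d=P[1]-P[0]; a=np.arctan2(d[1],d[0]); print('pair angle',a)
yaw=2.515; m=P.mean(0); B=m+(.0364+.002)*np.array([np.cos(yaw),np.sin(yaw)]); print(B)
to(*B,.07,yaw)
E
```

```text
[[0.41212233 0.22175927]
 [0.43645267 0.25533649]] 0.041465593613645144
pair angle 0.9437447616408106
[0.39318234 0.26106518]
turn/(pi/2) [-0.002  -0.0049 -0.    ] rows 1.0 | shift/.4 BEFORE turn [ 0.306  -0.002   0.1915] AFTER turn [ 0.3075 -0.0026  0.1891] mm 144
```

{"op": "carry_out", "data": {
  "series": [
    [-0.002,-0.005,0,0.077,-0.0006,0.047,0],
    [0,0,0,0.077,-0.0006,0.047,0],
    [0,0,0,0.077,-0.0006,0.047,0],
    [0,0,0,0.076,-0.0006,0.047,0],
    [0,0,0,0,0,0,0],
    [0,0,0,0,0,0,0]
  ]
}}

```text
t: 12.65
tool_pos: [0.3931, 0.2611, 0.0709]
eef_rot: [3.141, 0.0, 2.517]
wrist_force: [0.2, -0.5, -0.4]
gripper_width: 0.485
gripper_force: 31.5
```

```bash
python3 - <<'E'
from h import *
print(status.get_obs()['eef_rot'])
to(.3932,.2611,.016,2.515)
E
```

```text
[3.14148601e+00 3.79816376e-04 2.51734981e+00]
turn/(pi/2) [0.0001 0.0002 0.0015] rows 1.0 | shift/.4 BEFORE turn [-1.000e-04  2.000e-04  1.372e-01] AFTER turn [-1.000e-04  2.000e-04  1.372e-01] mm 55
```

{"op": "carry_out", "data": {
  "series": [
    [0,0,0,0,0,0.05,0],
    [0,0,0,0,0,0.05,0],
    [0,0,0,0,0,0.02,0],
    [0,0,0,0,0,0.017,0],
    [0,0,0,0,0,0,0],
    [0,0,0,-0.003,0,0,0],
    [0,0,0,-0.003,0,0,0],
    [0,0,0,0,0,0,0]
  ]
}}

```text
t: 13.45
tool_pos: [0.3957, 0.2592, 0.0163]
eef_rot: [3.141, 0.001, 2.517]
wrist_force: [-0.4, -0.8, -1.1]
gripper_width: 0.489
gripper_force: 48.0
```

{"op": "carry_out", "data": {
  "series": [
    [0,0,0,0,0,0,0.62],
    [0,0,0,0,0,0,0.62],
    [0,0,0,0,0,0,0.62],
    [0,0,0,0,0,-0.05,0.62],
    [0,0,0,0,0,-0.1,0.62],
    [0,0,0,0,0,-0.1,1],
    [0,0,0,0,0,-0.1,1],
    [0,0,0,0,0,0,1]
  ]
}}

```text
t: 14.25
tool_pos: [0.3969, 0.2604, 0.161]
eef_rot: [3.134, 0.004, 2.518]
wrist_force: [-0.1, -0.3, 0.2]
gripper_width: 1.002
gripper_force: 0.0
```

```bash
python3 - <<'E'
from h import *
a=snap('wrist','w7.png')
s=status.get_obs();print(s['tool_pos'],s['eef_rot'])
to(.438,.072,.18,.3)
to(.438,.072,.18,np.pi/2)
E
```

```text
[0.39595416 0.25993804 0.15827156] [3.13701444e+00 2.41097347e-03 2.51781085e+00]
turn/(pi/2) [ 0.0033 -0.0024  1.4119] rows 15.0 | shift/.4 BEFORE turn [-0.3599 -0.3197 -0.0549] AFTER turn [-0.0384  0.4799 -0.0543] mm 194
turn/(pi/2) [0.0034 0.     0.6029] rows 7.0 | shift/.4 BEFORE turn [-0.3599 -0.3197 -0.0549] AFTER turn [-0.4698  0.1051 -0.0543] mm 194
```

View pics/w7.png

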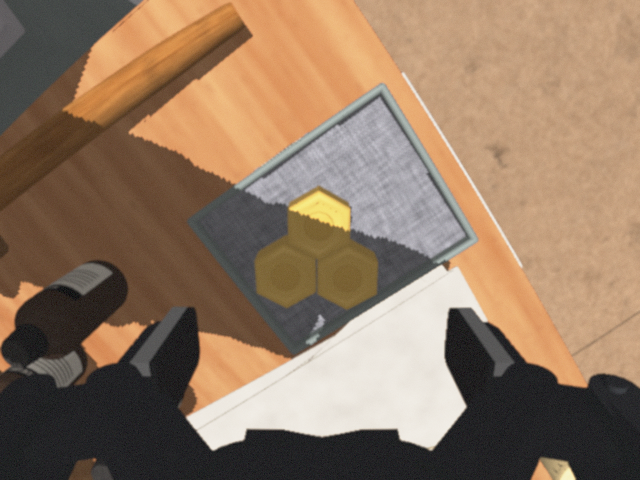

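The triangle is tight and flat, with cakes at (319,218), (286,272) and (346,272). Next I get the bottle's position from several of the wrist shots.

```bash
python3 - <<'E'
from h import *
print(ray('w1.png',[(426.4,249.6)],.105), ray('w6.png',[(62,312)],.105), ray('w7.png',[(25,345)],.105))
def cyl(f,x,y):
    for z,r in((0,.022),(.075,.022),(.105,.012)): print(f,z,np.round(proj(f,[[x+r*np.cos(t),y+r*np.sin(t),z] for t in np.arange(0,6.28,1.57)])).tolist())
cyl('w6.png',.435,.072)
to(.435,.073,.20,np.pi)
E
```

```text
[[0.43948023 0.06756887 0.105     ]] [[0.4343078  0.07274586 0.105     ]] [[0.34003879 0.0961817  0.105     ]]
w6.png 0 [[164.0, 274.0], [166.0, 234.0], [124.0, 228.0], [123.0, 268.0]]
w6.png 0.075 [[118.0, 320.0], [118.0, 270.0], [66.0, 261.0], [67.0, 311.0]]
w6.png 0.105 [[78.0, 332.0], [77.0, 301.0], [46.0, 296.0], [47.0, 326.0]]
turn/(pi/2) [ 0.0023  0.0024 -0.3971] rows 5.0 | shift/.4 BEFORE turn [-0.3525 -0.3218 -0.1049] AFTER turn [-0.0976 -0.4673 -0.1043] mm 195
```

{"op": "carry_out", "data": {
  "series": [
    [0.002,0.002,-0.08,0,0,-0.021,1],
    [0,0,-0.08,0,0,-0.021,1],
    [0,0,-0.08,0,0,-0.021,1],
    [0,0,-0.08,0,0,-0.021,1],
    [0,0,-0.077,0,0,-0.02,1],
    [0,0,0,-0.0244,-0.117,0,1],
    [0,0,0,-0.0244,-0.117,0,1],
    [0,0,0,-0.0244,-0.117,0,1]
  ]
}}

```text
t: 15.1
tool_pos: [0.4241, 0.1176, 0.1965]
eef_rot: [-3.14, -0.006, -3.141]
wrist_force: [0.7, -0.6, 0.2]
gripper_width: 0.998
gripper_force: 0.0
```

{"op": "carry_out", "data": {
  "series": [
    [0,0,0,-0.0244,-0.117,0,1],
    [0,0,0,0,0,0,1],
    [0,0,0,0,0,0,1]
  ]
}}

```text
t: 15.4
tool_pos: [0.434, 0.0716, 0.1967]
eef_rot: [-3.141, -0.006, 3.139]
wrist_force: [-0.5, -0.5, -0.3]
gripper_width: 1.005
gripper_force: 0.0
```

```bash
python3 - <<'E'
from h import *
a=snap('wrist','w8.png')
s=status.get_obs();print(s['tool_pos'],s['eef_rot'])
for z,r in((.075,.022),(.105,.012)): cv2.polylines(a,[np.round(proj('w8.png',[[.4345+r*np.cos(t),.0725+r*np.sin(t),z] for t in np.arange(0,6.28,.2)])).astype(np.int32)],True,(0,255,255),1)
cv2.imwrite('pics/w8o.png',a)
to(.4345,.0725,.042,np.pi)
E
```

```text
[0.43391699 0.07247657 0.19687826] [-3.14070119 -0.00532046  3.14075346]
turn/(pi/2) [-0.0006 -0.0034 -0.0005] rows 1.0 | shift/.4 BEFORE turn [-0.0035  0.0004  0.3872] AFTER turn [-1.500e-03  1.000e-04  3.872e-01] mm 155
```

View pics/w8o.png

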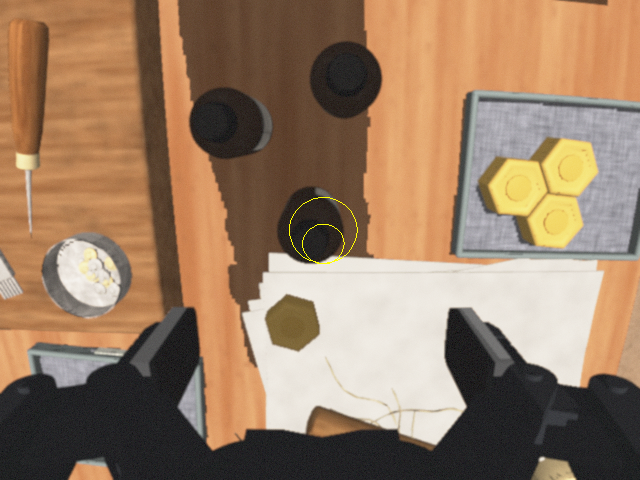

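The bottle is at (320,225), 2 mm off centre between the fingers. I grip it with one small correction.

{"op": "carry_out", "data": {
  "series": [
    [0,-0.0034,0,0,-0.004,0.1,1],
    [0,0,0,0,0,0.1,1],
    [0,0,0,0,0,0.1,1],
    [0,0,0,0,0,0.086,1],
    [0,0,0,0,0,0,1],
    [0,0,0,0,0,0,0],
    [0,0,0,0,0,0,0],
    [0,0,0,0,0,0,0]
  ]
}}

```text
t: 16.25
tool_pos: [0.4352, 0.0708, 0.045]
eef_rot: [-3.141, 0.004, -3.141]
wrist_force: [-0.6, -4.3, 8.8]
gripper_width: 0.525
gripper_force: 29.6
```

{"op": "carry_out", "data": {
  "series": [
    [0,0,0,0,0,0,0],
    [0,0,0,0,0,0,0],
    [0,0,0,0,0,0,0]
  ]
}}

```text
t: 16.55
tool_pos: [0.4354, 0.0706, 0.045]
eef_rot: [-3.141, 0.005, 3.141]
wrist_force: [-0.6, -0.2, 8.1]
gripper_width: 0.522
gripper_force: 28.6
```

{"op": "carry_out", "data": {
  "series": [
    [0,0,0,0,0,-0.08,0],
    [0,0,0,0,0,-0.1,0],
    [0,0,0,0,0,-0.07,0],
    [0,0,0,0,0,0,0]
  ]
}}

```text
t: 16.95
tool_pos: [0.4359, 0.0708, 0.1477]
eef_rot: [-3.141, 0.009, 3.141]
wrist_force: [-0.0, 0.4, -1.2]
gripper_width: 0.518
gripper_force: 29.9
```

```bash
python3 - <<'E'
from h import *
to(.4225,.312,.15,np.pi)
E
```

```text
turn/(pi/2) [-0.0002  0.0059 -0.0002] rows 1.0 | shift/.4 BEFORE turn [ 0.0335  0.603  -0.0063] AFTER turn [ 0.0334  0.603  -0.0058] mm 242
```

{"op": "carry_out", "data": {
  "series": [
    [0,0.006,0,0.007,0.08,0,0],
    [0,0,0,0.007,0.1,0,0],
    [0,0,0,0.007,0.12,0,0],
    [0,0,0,0.007,0.12,0,0],
    [0,0,0,0.0055,0.1,0,0],
    [0,0,0,0,0.083,0,0],
    [0,0,0,0,0,0,0],
    [0,0,0,0,0,0,0]
  ]
}}

```text
t: 17.75
tool_pos: [0.4203, 0.3119, 0.1426]
eef_rot: [-3.14, -0.009, -3.141]
wrist_force: [-0.5, -0.1, -1.6]
gripper_width: 0.521
gripper_force: 30.0
```

```bash
python3 - <<'E'
from h import *
to(.4225,.312,.0525,np.pi)
E
```

```text
turn/(pi/2) [-0.001  -0.0055  0.0006] rows 1.0 | shift/.4 BEFORE turn [-0.0075  0.0006  0.2252] AFTER turn [-0.0055  0.0003  0.2252] mm 90
```

{"op": "carry_out", "data": {
  "series": [
    [0,-0.004,0,-0.005,0,0.07,0],
    [0,0,0,0,0,0.07,0],
    [0,0,0,0,0,0.05,0],
    [0,0,0,0,0,0.02,0],
    [0,0,0,0,0,0.014,0],
    [0,0,0,0,0,0,0],
    [0,0,0,0,0,0,0]
  ]
}}

```text
t: 18.45
tool_pos: [0.4229, 0.3118, 0.0544]
eef_rot: [-3.141, -0.001, 3.141]
wrist_force: [0.2, 0.2, -1.3]
gripper_width: 0.525
gripper_force: 30.0
```

{"op": "carry_out", "data": {
  "series": [
    [0,0,0,0,0,0.004,0],
    [0,0,0,0,0,0.003,0],
    [0,0,0,0,0,0,0],
    [0,0,0,0,0,0,0]
  ]
}}

```text
t: 18.85
tool_pos: [0.4227, 0.3119, 0.0512]
eef_rot: [-3.141, -0.001, 3.141]
wrist_force: [0.0, -1.3, 4.9]
gripper_width: 0.52
gripper_force: 30.3
```

{"op": "carry_out", "data": {
  "series": [
    [0,0,0,0,0,0,0.6],
    [0,0,0,0,0,0,0.75],
    [0,0,0,0,0,0,1],
    [0,0,0,0,0,0,1],
    [0,0,0,0,0,0,1],
    [0,0,0,0,0,-0.08,1],
    [0,0,0,0,0,-0.12,1],
    [0,0,0,0,0,-0.12,1]
  ]
}}

```text
t: 19.65
tool_pos: [0.4222, 0.3115, 0.18]
eef_rot: [-3.14, -0.003, 3.141]
wrist_force: [1.3, -0.0, 0.3]
gripper_width: 0.999
gripper_force: 0.0
```

```bash
python3 - <<'E'
from h import *
for f in('scene','side'): snap(f,f+'2.png')
h=cv2.imread('pics/scene2.png')
# predicted upright bottle silhouette vs dark mask in both static views
for n in('scene','side'):
    im=cv2.imread(f'pics/{n}2.png'); g=cv2.cvtColor(im,cv2.COLOR_BGR2GRAY)
    top=proj(n+'2.png',[[.4227,.312,.111],[.4227,.312,.006]]); print(n,top)
    x0,x1=sorted(top[:,0]);y0,y1=sorted(top[:,1])
    for y in range(int(y0)-6,int(y1)+8,4): 
        r=g[y,int(x0)-22:int(x1)+22]; k=np.flatnonzero(r<75); print(y,(k[0]+int(x0)-22,k[-1]+int(x0)-22,len(k)) if len(k) else None)
E
```

```text
scene [[242.47007129 352.17243209]
 [251.63794125 388.40099956]]
346 None
350 (np.int64(243), np.int64(256), 14)
354 (np.int64(241), np.int64(260), 20)
358 (np.int64(238), np.int64(262), 25)
362 (np.int64(237), np.int64(263), 27)
366 (np.int64(234), np.int64(264), 31)
370 (np.int64(235), np.int64(265), 24)
374 (np.int64(236), np.int64(267), 32)
378 (np.int64(239), np.int64(267), 29)
382 (np.int64(246), np.int64(268), 18)
386 (np.int64(261), np.int64(268), 8)
390 (np.int64(262), np.int64(265), 4)
394 None
side [[333.45252104 316.55632777]
 [331.6997269  350.06831001]]
310 None
314 (np.int64(333), np.int64(339), 7)
318 (np.int64(331), np.int64(340), 10)
322 (np.int64(327), np.int64(343), 17)
326 (np.int64(326), np.int64(333), 8)
330 (np.int64(325), np.int64(328), 4)
334 (np.int64(326), np.int64(343), 18)
338 None
342 None
346 None
350 None
354 (np.int64(332), np.int64(333), 2)
```

```bash
python3 - <<'E'
from h import *
c=hexfit('w8.png',.530,.046,0)
to(c[0],c[1],.12,c[2]+np.pi/6+np.pi)
# tray from w1/w8/w6 not full: list
E
```

```text
hex [0.5323 0.0468] yaw -0.413 err 0.147
turn/(pi/2) [ 0.0026  0.0045 -0.0707] rows 1.0 | shift/.4 BEFORE turn [-0.2683 -0.6664  0.1617] AFTER turn [-0.194  -0.6915  0.1629] mm 295
```

{"op": "carry_out", "data": {
  "series": [
    [0,0,0,-0.045,-0.111,0,1],
    [0,0,0,-0.045,-0.111,0,1],
    [0,0,0,-0.045,-0.111,0,1],
    [0,0,0,-0.045,-0.111,0,1],
    [0,0,0,-0.045,-0.111,0,1],
    [0,0,0,-0.044,-0.111,0,1],
    [0.0025,0.004,-0.08,0,0,0.08,1],
    [0,0,0,0,0,0.08,1]
  ]
}}

```text
t: 20.55
tool_pos: [0.5304, 0.0438, 0.1141]
eef_rot: [-3.137, -0.007, -3.015]
wrist_force: [-0.3, -0.1, -1.4]
gripper_width: 1.002
gripper_force: 0.0
```

{"op": "carry_out", "data": {
  "series": [
    [0,0,0,0,0,0,1],
    [0,0,0,0,0,0,1]
  ]
}}

```text
t: 20.75
tool_pos: [0.53, 0.0453, 0.1153]
eef_rot: [-3.137, -0.009, -3.016]
wrist_force: [0.6, -0.1, 0.1]
gripper_width: 0.999
gripper_force: 0.0
```

```bash
python3 - <<'E'
from h import *
a=snap('wrist','w9.png')
s=status.get_obs();print(s['tool_pos'],s['eef_rot'])
c=hexfit('w9.png',.530,.046,0)
to(c[0],c[1],.006,c[2]+np.pi/6+np.pi)
hs=cv2.cvtColor(a,cv2.COLOR_BGR2HSV);m=cv2.inRange(hs,(16,90,25),(36,255,255))
n,l,st,ce=cv2.connectedComponentsWithStats(m);print([(st[i].tolist()) for i in range(1,n) if st[i,4]>300])
E
```

```text
[0.53047131 0.04546204 0.11624449] [-3.13716029 -0.00677547 -3.01621957]
hex [0.5311 0.0468] yaw -0.31 err 0.074
turn/(pi/2) [-0.0026 -0.0044 -0.0564] rows 1.0 | shift/.4 BEFORE turn [-0.004   0.0044  0.2756] AFTER turn [-0.0024  0.003   0.2756] mm 110
[[601, 45, 39, 80, 2381], [288, 201, 73, 81, 4336]]
```

{"op": "carry_out", "data": {
  "series": [
    [-0.0026,-0.0044,-0.056,-0.002,0.003,0,1],
    [0,0,0,0,0,0.1,1],
    [0,0,0,0,0,0.1,1],
    [0,0,0,0,0,0.074,1],
    [0,0,0,0,0,0,1],
    [0,0,0,0,0,0,0],
    [0,0,0,0,0,0,0],
    [0,0,0,0,0,0,0]
  ]
}}

```text
t: 21.6
tool_pos: [0.5315, 0.0466, 0.0072]
eef_rot: [-3.141, 0.002, -2.928]
wrist_force: [0.1, 0.1, -0.2]
gripper_width: 0.513
gripper_force: 0.0
```

{"op": "carry_out", "data": {
  "series": [
    [0,0,0,0,0,0,0],
    [0,0,0,0,0,0,0],
    [0,0,0,0,0,0,0]
  ]
}}

```text
t: 21.9
tool_pos: [0.5314, 0.0466, 0.0072]
eef_rot: [-3.141, 0.001, -2.928]
wrist_force: [-2.3, -0.3, 9.6]
gripper_width: 0.484
gripper_force: 29.9
```

{"op": "carry_out", "data": {
  "series": [
    [0,0,0,0,0,-0.1,0],
    [0,0,0,0,0,-0.1,0],
    [0,0,0,0,0,-0.1,0],
    [0,0,0,0,0,-0.1,0],
    [0,0,0,0,0,-0.1,0],
    [0,0,0,0,0,-0.07,0],
    [0,0,0,0,0,0,0],
    [0,0,0,0,0,0,0]
  ]
}}

```text
t: 22.7
tool_pos: [0.5306, 0.0465, 0.2339]
eef_rot: [-3.142, -0.0, -2.928]
wrist_force: [0.2, -0.4, -1.1]
gripper_width: 0.486
gripper_force: 31.7
```

```bash
python3 - <<'E'
from h import *
a=snap('wrist','w10.png')
to(.64,-.12,.235,np.pi)
E
```

```text
turn/(pi/2) [ 1.000e-04 -1.200e-03  1.358e-01] rows 2.0 | shift/.4 BEFORE turn [-0.1798 -0.4648 -0.0058] AFTER turn [-0.2741 -0.4162 -0.0053] mm 199
```

```bash
python3 - <<'E'
from h import *
trayfit('s0.png',np.array([(291,203),(338,178),(379,202),(336,231)]),(.62,-.115))
print(ray('d0.png',[(284,187),(332,194),(313,231),(267,218)],.017))
a=cv2.imread('pics/w10.png'); g=cv2.cvtColor(a,cv2.COLOR_BGR2HSV)
print(np.round(proj('w10.png',[[.62+i*.065,-.115+j*.082,.017] for i in(1,-1) for j in(1,-1)])))
E
```

```text
tray [ 0.6205 -0.1149 -0.0195] res [-0.2  3.5  1.3 -2.6  2.2 -4.2 -3.   2.2]
[[ 0.69542061 -0.19045377  0.017     ]
 [ 0.55956867 -0.19936034  0.017     ]
 [ 0.56530295 -0.03357931  0.017     ]
 [ 0.69467137 -0.04806954  0.017     ]]
[[207. 338.]
 [ 46. 302.]
 [227. 209.]
 [ 49. 172.]]
```

```bash
python3 - <<'E'
from h import *
print(ray('w1.png',[(520,86)],.017),ray('w8.png',[(202,349),(30,345)],.017))
to(.622,-.16,.235,np.pi)
E
```

```text
[[ 0.57191805 -0.03508285  0.017     ]] [[ 0.5563863  -0.03319854  0.017     ]
 [ 0.55754713 -0.19683245  0.017     ]]
turn/(pi/2) [ 1.000e-04 -1.200e-03  1.358e-01] rows 2.0 | shift/.4 BEFORE turn [-0.1146 -0.553  -0.0057] AFTER turn [-0.2291 -0.5162 -0.0053] mm 226
```

{"op": "carry_out", "data": {
  "series": [
    [0,0,0.068,0,0,0,0],
    [0,0,0.068,0,0,0,0],
    [0,0,0,-0.057,-0.0835,0,0],
    [0,0,0,-0.057,-0.0835,0,0],
    [0,0,0,-0.057,-0.0835,0,0],
    [0,0,0,-0.057,-0.0835,0,0],
    [0,0,0,0,0,0,0],
    [0,0,0,0,0,0,0]
  ]
}}

```text
t: 23.55
tool_pos: [0.6215, -0.0876, 0.2312]
eef_rot: [3.141, -0.004, 3.14]
wrist_force: [0.4, -0.3, -0.6]
gripper_width: 0.485
gripper_force: 31.7
```

```bash
python3 - <<'E'
from h import *
s=status.get_obs();print(s['tool_pos'],s['eef_rot'])
to(.622,-.087,.06,np.pi)
E
```

```text
[ 0.62148749 -0.08755176  0.23124503] [ 3.14097869 -0.0043914   3.14010155]
turn/(pi/2) [ 0.0004 -0.0028 -0.001 ] rows 1.0 | shift/.4 BEFORE turn [-0.0032  0.0011  0.4281] AFTER turn [-0.0013  0.0014  0.4281] mm 171
```

{"op": "carry_out", "data": {
  "series": [
    [0,-0.0028,0,-0.001,0,0.12,0],
    [0,0,0,0,0,0.12,0],
    [0,0,0,0,0,0.12,0],
    [0,0,0,0,0,0.11,0],
    [0,0,0,0,0,0.04,0],
    [0,0,0,0,0,0.03,0],
    [0,0,0,0,0,0,0],
    [0,0,0,0,0,0,0]
  ]
}}

```text
t: 24.35
tool_pos: [0.6236, -0.0871, 0.0191]
eef_rot: [-3.141, 0.005, 3.142]
wrist_force: [-0.4, 0.4, -0.3]
gripper_width: 0.482
gripper_force: 31.7
```

{"op": "carry_out", "data": {
  "series": [
    [0,0,0,0,0,0.006,0],
    [0,0,0,0,0,0.005,0],
    [0,0,0,0,0,0,0],
    [0,0,0,0,0,0,0.62],
    [0,0,0,0,0,0,0.62],
    [0,0,0,0,0,0,0.62]
  ]
}}

```text
t: 24.95
tool_pos: [0.6227, -0.0872, 0.0127]
eef_rot: [-3.142, 0.003, 3.141]
wrist_force: [0.0, 0.3, -0.3]
gripper_width: 0.619
gripper_force: 0.0
```

{"op": "carry_out", "data": {
  "series": [
    [0,0,0,0,0,-0.05,0.62],
    [0,0,0,0,0,-0.1,0.62],
    [0,0,0,0,0,-0.1,1],
    [0,0,0,0,0,-0.1,1],
    [0,0,0,0,0,-0.1,1],
    [0,0,0,0,0,0,1],
    [0,0,0,0,0,0,1]
  ]
}}

```text
t: 25.65
tool_pos: [0.6223, -0.0872, 0.1931]
eef_rot: [-3.141, 0.004, 3.141]
wrist_force: [-0.2, -0.1, -1.3]
gripper_width: 0.999
gripper_force: 0.0
```

```bash
python3 - <<'E'
from h import *
a=snap('wrist','w11.png')
hexfit('w11.png',.6235,-.087,.006)
# spool: show expected position & detect white flange/ orange
x,y=.577,-.27
print(proj('w11.png',[[x,y,.056],[x,y,0]]), status.get_obs()['tool_pos'])
to(.577,-.27,.20,np.pi)
E
```

```text
hex [ 0.6219 -0.087 ] yaw -0.509 err 0.016
[[ 54.8944078  158.97939429]
 [ 95.50284937 151.54617476]] [ 0.6218338  -0.08710935  0.19182642]
turn/(pi/2) [ 0.0001  0.0011 -0.0002] rows 1.0 | shift/.4 BEFORE turn [ 0.1119 -0.4573 -0.0207] AFTER turn [ 0.1121 -0.4572 -0.0204] mm 188
```

{"op": "carry_out", "data": {
  "series": [
    [0,0,0,0.028,-0.114,0,1],
    [0,0,0,0.028,-0.114,0,1],
    [0,0,0,0.028,-0.114,0,1],
    [0,0,0,0.028,-0.115,0,1],
    [0,0,0,0,0,0.09,1],
    [0,0,0,0,0,0,1],
    [0,0,0,0,0,0,1]
  ]
}}

```text
t: 26.4
tool_pos: [0.5771, -0.2692, 0.1556]
eef_rot: [3.14, 0.0, -3.141]
wrist_force: [-0.5, -0.1, 0.8]
gripper_width: 0.996
gripper_force: 0.0
```

```bash
python3 - <<'E'
from h import *
a=snap('wrist','w12.png'); print(status.get_obs()['tool_pos'],status.get_obs()['eef_rot'])
c=proj('w12.png',[[.577,-.27,.056]])[0]; print(c)
h=cv2.cvtColor(a,cv2.COLOR_BGR2HSV)
x,y=c.astype(int)
for yy in range(y-60,y+61,15): print(yy,[tuple(int(v) for v in h[yy,xx]) for xx in range(x-75,x+76,15)])
m=cv2.inRange(h,(0,0,40),(40,90,255)); n,l,st,ce=cv2.connectedComponentsWithStats(m)
print([(st[i].tolist(),np.round(ce[i]).tolist()) for i in range(1,n) if st[i,4]>800])
E
```

```text
[ 0.5777573  -0.26912074  0.15690122] [ 3.14127906e+00  2.31606988e-03 -3.14085327e+00]
[319.49872796 238.14105414]
178 [(14, 138, 235), (14, 141, 232), (15, 128, 240), (15, 128, 238), (16, 119, 239), (14, 120, 125), (11, 134, 105), (13, 123, 116), (13, 123, 116), (13, 124, 121), (13, 124, 119)]
193 [(14, 137, 234), (13, 143, 232), (15, 128, 239), (15, 129, 237), (13, 119, 120), (14, 129, 115), (12, 132, 110), (12, 116, 119), (13, 124, 117), (11, 118, 121), (13, 116, 123)]
208 [(14, 145, 231), (13, 145, 232), (14, 131, 236), (8, 190, 196), (7, 179, 107), (8, 182, 109), (11, 124, 113), (14, 119, 122), (13, 124, 115), (13, 126, 119), (13, 119, 126)]
223 [(13, 147, 228), (13, 149, 229), (15, 102, 233), (12, 32, 135), (18, 34, 135), (16, 33, 133), (12, 51, 134), (14, 116, 121), (13, 121, 114), (13, 110, 118), (13, 126, 125)]
238 [(13, 149, 223), (13, 147, 229), (18, 34, 220), (18, 33, 131), (22, 29, 134), (17, 35, 138), (12, 33, 139), (13, 116, 125), (11, 119, 118), (14, 122, 117), (13, 124, 123)]
253 [(13, 144, 232), (13, 144, 228), (18, 38, 134), (21, 32, 128), (18, 37, 137), (17, 30, 137), (20, 39, 136), (14, 117, 120), (14, 131, 115), (13, 117, 124), (13, 122, 125)]
268 [(12, 120, 106), (11, 135, 123), (14, 64, 123), (21, 36, 134), (16, 39, 136), (19, 36, 134), (13, 115, 120), (12, 122, 119), (13, 129, 117), (12, 119, 118), (13, 121, 124)]
283 [(12, 123, 112), (13, 141, 107), (11, 125, 114), (13, 124, 117), (11, 117, 116), (12, 122, 113), (14, 123, 120), (13, 121, 116), (13, 125, 116), (14, 117, 124), (13, 114, 125)]
298 [(14, 131, 111), (11, 127, 108), (12, 123, 112), (13, 118, 117), (12, 130, 112), (13, 127, 116), (13, 118, 117), (14, 123, 118), (12, 114, 116), (12, 122, 121), (13, 118, 127)]
[([0, 0, 233, 451, 74628], [105.0, 192.0]), ([456, 0, 52, 98, 3220], [481.0, 44.0]), ([565, 2, 75, 112, 6949], [607.0, 60.0]), ([266, 195, 74, 88, 4562], [303.0, 243.0]), ([395, 197, 242, 180, 1166], [506.0, 264.0])]
```

```bash
python3 - <<'E'
from h import *
p=ray('w12.png',[(303,247.5)],.056)[0]; print(p)
to(p[0],p[1],.034,np.pi)
E
```

```text
[ 0.58285745 -0.27991923  0.056     ]
turn/(pi/2) [0.0002 0.0015 0.0005] rows 1.0 | shift/.4 BEFORE turn [-0.012  -0.0271  0.3073] AFTER turn [-0.0128 -0.027   0.3073] mm 123
```

```bash
python3 - <<'E'
from h import *
a=cv2.imread('pics/d0.png'); h=cv2.cvtColor(a,cv2.COLOR_BGR2HSV)
for x in(310,350):
    print(x,[(y,tuple(int(v) for v in h[y,x])) for y in range(135,192,3)])
print(ray('d0.png',[(310,170),(310,165),(350,172),(350,165)],0))
a=cv2.imread('pics/w12.png'); h=cv2.cvtColor(a,cv2.COLOR_BGR2HSV)
print([(x,tuple(int(v) for v in h[238,x])) for x in range(40,300,12)])
print(ray('w12.png',[(x,238) for x in(100,140,180,220)],0)[:,:2])
E
```

```text
310 [(135, (14, 39, 123)), (138, (15, 41, 124)), (141, (17, 41, 123)), (144, (15, 41, 124)), (147, (14, 43, 125)), (150, (14, 43, 125)), (153, (15, 45, 125)), (156, (14, 43, 125)), (159, (16, 43, 125)), (162, (14, 43, 126)), (165, (12, 123, 201)), (168, (12, 135, 219)), (171, (12, 137, 218)), (174, (13, 128, 227)), (177, (12, 136, 219)), (180, (13, 130, 223)), (183, (13, 125, 228)), (186, (13, 128, 227)), (189, (14, 54, 185))]
350 [(135, (15, 38, 121)), (138, (15, 42, 122)), (141, (16, 44, 123)), (144, (16, 40, 122)), (147, (16, 44, 122)), (150, (16, 44, 122)), (153, (17, 41, 123)), (156, (15, 41, 124)), (159, (17, 41, 123)), (162, (16, 43, 124)), (165, (15, 41, 124)), (168, (15, 45, 125)), (171, (13, 77, 149)), (174, (12, 131, 222)), (177, (12, 140, 201)), (180, (13, 132, 183)), (183, (13, 131, 177)), (186, (13, 130, 175)), (189, (13, 128, 185))]
[[ 0.65682498 -0.31477806  0.        ]
 [ 0.66420299 -0.33956155  0.        ]
 [ 0.54219511 -0.34037216  0.        ]
 [ 0.55079486 -0.37553921  0.        ]]
[(40, (13, 37, 124)), (52, (15, 37, 220)), (64, (17, 33, 107)), (76, (14, 88, 211)), (88, (14, 85, 218)), (100, (15, 87, 216)), (112, (15, 85, 215)), (124, (14, 90, 196)), (136, (15, 85, 214)), (148, (15, 85, 220)), (160, (15, 89, 216)), (172, (15, 87, 221)), (184, (16, 82, 225)), (196, (16, 84, 225)), (208, (15, 85, 222)), (220, (14, 115, 221)), (232, (15, 131, 236)), (244, (13, 149, 223)), (256, (13, 149, 229)), (268, (19, 25, 241)), (280, (18, 32, 136)), (292, (17, 31, 133))]
[[ 0.59310936 -0.43656501]
 [ 0.59310134 -0.40483725]
 [ 0.59309222 -0.37401172]
 [ 0.59308207 -0.34383305]]
```

{"op": "carry_out", "data": {
  "series": [
    [0,0,0,-0.0128,-0.027,0,1],
    [0,0,0,0,0,0,1],
    [0,0,0,0,0,0.1,1],
    [0,0,0,0,0,0.1,1],
    [0,0,0,0,0,0.08,1],
    [0,0,0,0,0,0.025,1],
    [0,0,0,0,0,0,1]
  ]
}}

```text
t: 27.15
tool_pos: [0.5829, -0.2801, 0.0344]
eef_rot: [3.141, 0.002, -3.141]
wrist_force: [0.1, -0.7, 0.0]
gripper_width: 0.997
gripper_force: 0.0
```

{"op": "carry_out", "data": {
  "series": [
    [0,0,0,0,0,0,0],
    [0,0,0,0,0,0,0],
    [0,0,0,0,0,0,0],
    [0,0,0,0,0,0,0],
    [0,0,0,0,0,0,0],
    [0,0,0,0,0,0,0]
  ]
}}

```text
t: 27.75
tool_pos: [0.5837, -0.2812, 0.0365]
eef_rot: [-3.14, 0.005, 3.141]
wrist_force: [-1.1, 0.1, 8.6]
gripper_width: 0.469
gripper_force: 29.2
```

{"op": "carry_out", "data": {
  "series": [
    [0,0,0,0,0,-0.05,0],
    [0,0,0,0,0,-0.1,0],
    [0,0,0,0,0,-0.1,0],
    [0,0,0,0,0,0,0],
    [0,0,0,0,0,0,0]
  ]
}}

```text
t: 28.25
tool_pos: [0.5829, -0.2809, 0.1358]
eef_rot: [-3.14, 0.005, 3.141]
wrist_force: [-1.1, 0.0, -0.8]
gripper_width: 0.467
gripper_force: 30.4
```

```bash
python3 - <<'E'
from h import *
a=snap('wrist','w13.png'); b=cv2.imread('pics/w12.png')
s=snap('side','side3.png')
cv2.imwrite('pics/v14.png',np.hstack([cv2.resize(a[150:450,170:470],(400,400)),cv2.resize(s[120:270,260:410],(400,400),interpolation=cv2.INTER_CUBIC)]))
E
```

```text
(no output)
```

View pics/v14.png

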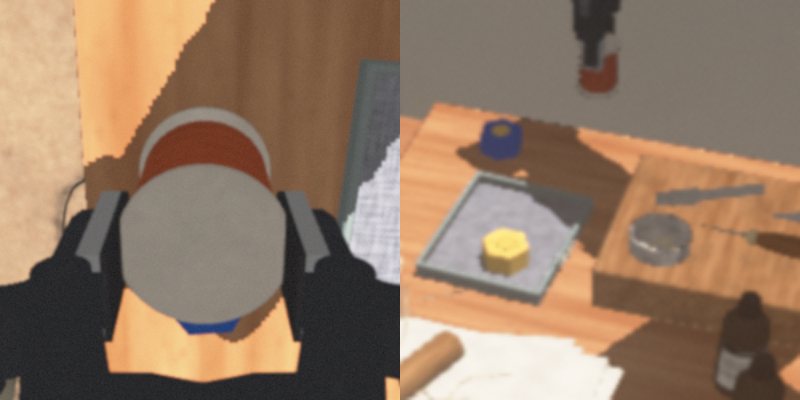

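The spool is held centrally and upright, and cake 3 lies in the stitching tray. The blue cake hasn't been touched.

{"op": "carry_out", "data": {
  "series": [
    [0,0,0,-0.0245,0.06,0,0],
    [0,0,0,-0.0245,0.09,0,0],
    [0,0,0,-0.0245,0.095,0,0],
    [0,0,0,-0.024,0.07,0,0],
    [0,0,0,0,0,0,0],
    [0,0,0,0,0,0,0]
  ]
}}

```text
t: 28.95
tool_pos: [0.6213, -0.1544, 0.1334]
eef_rot: [3.141, 0.001, -3.141]
wrist_force: [-0.5, -1.0, -0.8]
gripper_width: 0.468
gripper_force: 30.4
```

{"op": "carry_out", "data": {
  "series": [
    [0,0,0,0,0,0.06,0],
    [0,0,0,0,0,0.08,0],
    [0,0,0,0,0,0.05,0],
    [0,0,0,0,0,0.025,0],
    [0,0,0,0,0,0,0],
    [0,0,0,0,0,0,0]
  ]
}}

```text
t: 29.55
tool_pos: [0.6222, -0.1554, 0.0495]
eef_rot: [-3.141, 0.004, 3.141]
wrist_force: [0.4, 0.3, 0.4]
gripper_width: 0.469
gripper_force: 30.4
```

{"op": "carry_out", "data": {
  "series": [
    [0,0,0,0,0,0.008,0],
    [0,0,0,0,0,0.006,0],
    [0,0,0,0,0,0,0],
    [0,0,0,0,0,0,0]
  ]
}}

```text
t: 29.95
tool_pos: [0.622, -0.1547, 0.0433]
eef_rot: [-3.141, 0.003, 3.141]
wrist_force: [0.2, -0.2, -1.1]
gripper_width: 0.47
gripper_force: 30.4
```

{"op": "carry_out", "data": {
  "series": [
    [0,0,0,0,0,0.003,0],
    [0,0,0,0,0,0,0],
    [0,0,0,0,0,0,0]
  ]
}}

```text
t: 30.25
tool_pos: [0.6223, -0.1548, 0.0426]
eef_rot: [-3.141, 0.004, 3.141]
wrist_force: [-1.7, 0.3, 5.3]
gripper_width: 0.464
gripper_force: 30.6
```

{"op": "carry_out", "data": {
  "series": [
    [0,0,0,0,0,0,0.55],
    [0,0,0,0,0,0,0.7],
    [0,0,0,0,0,0,0.85],
    [0,0,0,0,0,0,1],
    [0,0,0,0,0,0,1],
    [0,0,0,0,0,0,1],
    [0,0,0,0,0,-0.06,1],
    [0,0,0,0,0,-0.12,1]
  ]
}}

```text
t: 31.05
tool_pos: [0.62, -0.1542, 0.1111]
eef_rot: [3.14, -0.004, 3.141]
wrist_force: [-0.2, -0.5, 0.3]
gripper_width: 1.002
gripper_force: 0.0
```

{"op": "carry_out", "data": {
  "series": [
    [0,0,0,0,0,-0.12,1],
    [0,0,0,0,0,-0.1,1],
    [0,0,0,0,0,0,1],
    [0,0,0,0,0,0,1],
    [0,0,0,0,0,0,1]
  ]
}}

```text
t: 31.55
tool_pos: [0.621, -0.1546, 0.2003]
eef_rot: [3.141, 0.001, 3.141]
wrist_force: [0.4, 0.4, -0.2]
gripper_width: 1.0
gripper_force: 0.0
```

```bash
python3 - <<'E'
from h import *
a=snap('wrist','w14.png'); snap('scene','s9.png'); snap('side','d9.png')
hexfit('w14.png',.622,-.087,.006)
def cmpcyl(f,x,y,parts,lo,hi,win):
    im=cv2.imread('pics/'+f); h=cv2.cvtColor(im,cv2.COLOR_BGR2HSV); m=cv2.inRange(h,lo,hi)
    g=np.zeros(m.shape,np.uint8)
    for z0,z1,r in parts:
        p=proj(f,[[x+r*np.cos(t),y+r*np.sin(t),z] for z in(z0,z1) for t in np.arange(0,6.3,.2)])
        cv2.fillConvexPoly(g,cv2.convexHull(np.round(p).astype(np.int32)),255)
    w=cv2.dilate(g,np.ones((win,win))); mm=m&w
    M1=cv2.moments(g,True);M2=cv2.moments(mm,True)
    an=lambda M:.5*np.arctan2(2*M['mu11'],M['mu20']-M['mu02'])
    print(f,'model',np.round([M1['m10']/M1['m00'],M1['m01']/M1['m00'],M1['m00'],an(M1)],2),'seen',np.round([M2['m10']/M2['m00'],M2['m01']/M2['m00'],M2['m00'],an(M2)],2))
for f in('w14.png','s9.png','d9.png'): cmpcyl(f,.622,-.155,[(.013,.055,.013)],(0,150,40),(9,255,255),15)
for f in('s9.png','d9.png'): cmpcyl(f,.4227,.312,[(.006,.08,.022),(.08,.111,.012)],(0,0,0),(180,255,75),9)
# same for an untouched upright bottle as reference
for f in('s9.png','d9.png'): cmpcyl(f,.340,.096,[(0,.075,.022),(.075,.105,.012)],(0,0,0),(180,255,75),9)
E
```

```text
hex [ 0.6219 -0.0872] yaw 0.519 err 0.02
w14.png model [ 320.68  216.53 1442.     -1.54] seen [ 3.2213e+02  1.9034e+02  1.1700e+02 -1.0000e-02]
s9.png model [347.49 187.76 256.    -1.56] seen [3.4712e+02 1.9366e+02 1.7700e+02 5.0000e-02]
d9.png model [305.83 193.95 191.    -1.51] seen [3.0589e+02 1.9522e+02 9.0000e+00 2.0000e-02]
s9.png model [2.4795e+02 3.7410e+02 1.5440e+03 1.3400e+00] seen [251.49 368.68 703.     1.06]Traceback (most recent call last):
  File "<stdin>", line 15, in <module>
  File "<stdin>", line 13, in cmpcyl
ZeroDivisionError: float division by zero
```

```bash
python3 - <<'E'
from h import *
for f in('s9.png','d9.png'):
    im=cv2.imread('pics/'+f); g=cv2.cvtColor(im,cv2.COLOR_BGR2GRAY)
    P=proj(f,[[.4227,.312,.111],[.4227,.312,.006]]); 
    x,y=P.mean(0).astype(int); sub=g[y-34:y+36,x-24:x+32]
    print(f,P.round().tolist(),x-24)
    for k in range(0,70,3): print(y-34+k,''.join('#' if v<70 else '+' if v<100 else '.' for v in sub[k]))
im=cv2.imread('pics/w14.png');h=cv2.cvtColor(im,cv2.COLOR_BGR2HSV);print('spool pred',proj('w14.png',[[.622,-.155,.062]]))
m=cv2.inRange(h,(5,0,90),(30,80,255));n,l,st,ce=cv2.connectedComponentsWithStats(m)
for i in range(1,n):
    if st[i,4]>500: print(st[i],ce[i].round(),ray('w14.png',[ce[i]],.062).round(4))
E
```

```text
s9.png [[242.0, 352.0], [252.0, 388.0]] 223
336 ........................................................
339 ........................................................
342 ........................................................
345 ........................................................
348 .......................++++.............................
351 ...................++#+###++#####+......................
354 ..................+++#++#++#########+...................
357 ...............+######################+.................
360 ..............+########################+................
363 .............+##########################+...............
366 ............+##############+++++##########+.............
369 ...........++###########+++++++++#########+.............
372 .............+############+#+#############+.............
375 ..............+############################+............
378 ...............+###########################+............
381 ..............+++++++#############++########+...........
384 ..............+++....................+######+...........
387 ...............
[... 1660 characters left out ...]
...........
359 ...+++++++..............................................
362 ..............++++++++..................................
365 ..........................+++++++.......................
368 ...................................++++++++++...........
spool pred [[320.5587247  224.08657876]]
[    0     0    75   392 14195] [ 22. 241.] [[ 0.6341 -0.3747  0.062 ]]
[267   0  41  31 711] [287.  12.] [[ 0.4868 -0.1754  0.062 ]]
[ 362    0   96   39 2591] [409.  15.] [[ 0.4884 -0.1005  0.062 ]]
[  458    19   182   369 35928] [574. 198.] [[0.6028 0.0227 0.062 ]]
[ 290  180   65   75 3475] [322. 220.] [[ 0.6193 -0.1539  0.062 ]]
[ 389  391   55   55 2162] [416. 417.] [[ 0.7831 -0.0774  0.062 ]]
```

Spool, cakes and bottle all check out in the numbers: the spool top is within 3 mm of its base axis, and the bottle axis agrees with upright in the side view. I'm handing in.

```bash
python3 -c "
from bench import order
print(order.job_done())"
```

```text
the job is handed in; nothing more can be done
None
```

I made up both kits and handed the job in at about 32 s of the 118 s. The judge gave no verdict, and I checked the last placements (bottle upright, spool and third cake) from image measurements only, since my 14 picture views were used up.

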